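# Fetch the power module from behind the capacitors

### The job

The power module in the kit tray is hemmed in by three capacitor cans. Stand all three cans on the green mat, then lift the module out and lay it on the heatsink, squarely on the grey thermal pad (either way round); after that put each can back in the cup of its own colour. Keep the cans upright throughout and leave the breadboard alone.

Things in the scene. Friction and masses are not known exactly. Their poses are not given: they have to be found in the camera images.
- can_blue_center (a point): blue-sleeved capacitor can, a loose upright cylinder 50 mm in diameter, 105 mm tall, about 0.3 kg, two 4 mm screw terminals on its brown top. Point: its centre, 52.5 mm above its underside; z is its axis. At the start it stands in its cup about 14 mm from the module. Its upper 50 mm stand free: grip it there, fingers closing across the module's long axis (lower down, module and cans are too close together).
- can_orange_center (a point): orange-sleeved capacitor can, a loose upright cylinder 50 mm in diameter, 105 mm tall, about 0.3 kg, two 4 mm screw terminals on its brown top. Point: its centre, 52.5 mm above its underside; z is its axis. At the start it stands in its cup about 14 mm from the module. Its upper 50 mm stand free: grip it there, fingers closing across the module's long axis (lower down, module and cans are too close together).
- can_black_center (a point): black-sleeved capacitor can, a loose upright cylinder 50 mm in diameter, 105 mm tall, about 0.3 kg, two 4 mm screw terminals on its brown top. Point: its centre, 52.5 mm above its underside; z is its axis. At the start it stands in its cup about 14 mm from the module. Its upper 50 mm stand free: grip it there, fingers closing across the module's long axis (lower down, module and cans are too close together).
- module_center (a point): power module, a loose dark block 34 (x) by 94 (y) by 30 mm tall on a bright base plate, brass terminals on top, 0.17 kg. Point: its centre, 15 mm above its underside; y is its long axis. At the start it lies on a foam rest in the shallow grey kit tray, underside 23 mm above the bench, two cans along one long side, one along the other. Cans gone, nothing beside it is higher than 18 mm: grip it across its width.
- cup_blue: blue moulded cup, home of the blue can: a round dish 68 mm across, 10 mm high, flaring inside from 57 mm at the floor to 63 mm at the rim. Fixed in the kit tray (neighbouring cups 72 mm apart). Origin: centre of its underside, 3 mm above the bench; its inner floor is 3 mm higher, so a can seated in it has its centre 55.5 mm above this origin.
- cup_orange: orange moulded cup, home of the orange can: a round dish 68 mm across, 10 mm high, flaring inside from 57 mm at the floor to 63 mm at the rim. Fixed in the kit tray (neighbouring cups 72 mm apart). Origin: centre of its underside, 3 mm above the bench; its inner floor is 3 mm higher, so a can seated in it has its centre 55.5 mm above this origin.
- cup_black: black moulded cup, home of the black can: a round dish 68 mm across, 10 mm high, flaring inside from 57 mm at the floor to 63 mm at the rim. Fixed in the kit tray (neighbouring cups 72 mm apart). Origin: centre of its underside, 3 mm above the bench; its inner floor is 3 mm higher, so a can seated in it has its centre 55.5 mm above this origin.
- heatsink: aluminium finned heatsink, 100 (x) by 140 (y) by 40 mm tall, fixed to the bench, with a dark grey thermal pad, 34 (x) by 94 mm (y), in the middle of its flat top. Origin: centre of its underside, on the bench; the pad lies 40 mm above it, its long side along y. A module lying on it has its centre 55 mm above the origin.
- mat: dark green anti-static mat, 250 (x) by 140 (y) by 3 mm thick, fixed flat on the bench to one side of the kit tray, empty at the start: room for the three cans. Origin: centre of its underside.
- breadboard_edge (a point): white breadboard and yellow controller board on a black plate, 115 (x) by 190 (y) by 21 mm tall, loose on the bench beyond the kit tray: a half-built circuit to be left alone. Point: the middle of its edge facing the tray, on the bench; its middle lies 58 mm farther along x.

How it is judged:
By the outcome, as a careful person would: the job done as asked, in the order asked, and still so for the second after the job is handed in, with the robot touching nothing.
It also fails if it takes over 144 s, if anything falls off the work surface, if the arm or the gripper's body presses on something with over 40 N, if the wrist force passes 120 N, or if a joint passes its speed limit or range.

### The arm

A 6-joint arm with a two-finger parallel gripper is mounted at the origin on the work surface. World frame = base frame: x ahead of the robot, y to its left, z up, the work surface at z = 0. Lengths are in m, angles in rad, forces in N, time in s.
With the tool pointing down it reaches from about 0.425 to 0.95 m from the base axis. Payload 3.5 kg.
Tool frame: the origin (TCP) lies at the very end of the fingers, on their centre line; the grasp point (between the pads) lies ctrl.grip_point_offset behind it (ctrl.grip_point_offset is the distance from the TCP to the grasp point, in m); z points along the fingers, y is the direction in which the jaws open and shut (so a half turn about z gives the same grasp; the last joint's range is limited). The gripper opens to 85 mm and grips with 20 to 120 N. Pads are 22 mm wide; open, the fingers measure 114 mm over their backs; the gripper's body (76 mm by 85 mm) begins 54 mm behind the grasp point. The pads swing forward as they close: fully open they stand 13 mm farther back than shut.
Start: joints at [-1.448, 0.286, 1.577, -0, 1.279, -0.15], TCP at [0.182, -0.65, 0.231] pointing down, gripper open.
Joint ranges: [-2.77, 2.77], [-0.9, 2.22], [0.21, 2.48], [-1.53, 4.67], [0.24, 2.81], [-2.84, 2.84]. Speed limits (rad/s): [2.79, 2.79, 3.14, 3.14, 3.14, 3.14].

### API

Orientations are given as a unit quaternion [x, y, z, w].
In Python, from plant import telemetry, imaging, ticket, finder, ctrl gives the robot as it stands. The module is installed in compiled form; this text tells all that it offers.
- The arm moves only by the shell command python3 -m crank 'ROWS' [FORCE]. ROWS is JSON, a list of rows, each a list of 7 numbers: the shift along the tool's x, y, z scaled (see below), then the turn, a rotation vector about the tool's x, y, z scaled (see below), then the opening, from 0 (shut) to 1 (fully open). A call has 1 to 12 rows; each row is the pose to reach, as a shift and turn from the pose commanded when the call began, along the tool's axes at that moment; what a row does not reach only later rows make up. The controller multiplies each number of a shift by 0.15 m and each number of a turn by 90 degrees. A row lasts 1/10 s, in which the tool goes at most 50 mm and 8.59 degrees, less where a joint would pass 70% of its speed; a pose out of reach is approached as far as the arm can. A call with a number of a shift or a turn outside -1 to 1 is refused whole. A call with a gripper value outside its range is refused whole. The fingers move at their own pace and stop on an object; FORCE is the grip in N (left out, the last holds). Time passes only in rows, so rows that repeat a pose let the fingers close. It gives the time, the measured TCP pose, the force and the opening at its end, in the units of the state.
- telemetry.get_state(): the state, without advancing time (a new reading comes with each control period).
- imaging.read_camera(name): name is "side" or "top"; returns a dict with "pixels" (400x640x3 uint8, red, green, blue), "vfov" (degrees; the focal length in pixels is half the picture's height over the tangent of half this angle, whatever the lens; pixels are square), "cx", "cy" (the principal point, pixels), "distortion" ([k1, k2, p1, p2, k3] as OpenCV has them; the pictures are not rectified), "rvec" (rotation vector, rad) and "tvec" (3), from world to camera coordinates, as OpenCV has them. Camera axes: x right, y down, z forward; pixel columns grow to the right and rows downward; lengths in m; the calibration is good to about 2 mm. A picture is of the moment at which its call begins. There is no depth.
- ticket.sign_off(): hands the job in, once; it reports no verdict.
Trained networks look in a picture, given as the dict that the camera call returned (one of the last four; its "shot" number tells which), for a name from the list of things; names that differ only in an ending like _2 or _b are one class to them, and where a whole thing is asked for, a point or a joint stands for the part that bears it (a point fixed in the world has none). Each returns a list of dicts, best first, with "confidence" (0 to 1); they miss things now and then, are a little off and sometimes report something else, mostly with a low value. They report only what shows in the picture. A call takes as long as a camera call.
- finder.masks_of(label, picture): "pixels" (400x640 bool, what is visible of it) and "extent" ([left, top, right, bottom] in pixels, round what is visible of it).
- finder.pinpoint(label, picture): "location" ([row, column] in pixels: a listed point, or the origin of a listed thing).
The state is a dict: "time": time; "qpos": joint angles; "dq": joint speeds; "joint_efforts": joint torques, N m; "eef_pos": TCP position; "tcp_rot": TCP orientation; "contact_force": force on the tool from outside, world axes, zero at the start; "wrist_torque": the same for the moment, N m; "opening": opening from 0.0 (shut) to 1.0 (fully open).
Only numpy, scipy, OpenCV 4.12 (cv2) and the standard library are available. Lean on these libraries where they do the work, as an engineer would, in place of code of your own. Each camera call takes 0.05 s, during which the arm holds its last target.

## Working session

There is one attempt and no reset: what is moved stays moved. The work goes in short steps, Python scripts to look and compute and a shell command to move; the robot and the scene stay as the last step left them, time stands still between calls to the robot, and variables do not carry over. Pictures are saved under pics/ and viewed, and the job is handed in when it is done.

```bash
mkdir -p pics; ls; python3 - <<'E'
from plant import telemetry, imaging, ticket, finder, ctrl
import cv2
print(telemetry.get_state()); print(ctrl.grip_point_offset)
for n in("side","top"):
    p=imaging.read_camera(n); cv2.imwrite(f"pics/{n}0.png",p["pixels"][:,:,::-1]); print({k:v for k,v in p.items() if k!="pixels"})
    for l in ["can_blue_center","can_orange_center","can_black_center","module_center","cup_blue","cup_orange","cup_black","heatsink","mat","breadboard_edge"]:
        print(n,l,[(d["location"],round(d["confidence"],2)) for d in finder.pinpoint(l,p)][:2])
E
```

```text
pics
{'time': 0.0, 'qpos': array([-1.44800449e+00,  2.87184903e-01,  1.57820292e+00, -1.65985538e-05,
        1.27861181e+00, -1.50020746e-01]), 'dq': array([ 6.42182659e-04, -1.53328083e-04, -3.26422099e-04,  1.02679311e-03,
       -5.37477329e-04, -4.43923723e-05]), 'joint_efforts': array([ 1.43633668e-03, -4.05982876e+01, -2.92624587e+01, -9.67778033e-05,
        5.84724054e-03,  1.36266294e-06]), 'eef_pos': array([ 0.18180065, -0.64935899,  0.22992033]), 'tcp_rot': array([ 9.90710034e-01,  1.35985952e-01,  8.44040131e-06, -1.20348338e-03]), 'contact_force': array([-0.07164164, -0.00359177, -0.23955837]), 'wrist_torque': array([ 0.00171559, -0.00816681,  0.01086376]), 'opening': 1.0032368001146132}
0.0187
{'vfov': 42.42114740400855, 'cx': 314.964699432008, 'cy': 184.03078250113694, 'distortion': array([-0.09576737,  0.        ,  0.        ,  0.        ,  0.        ]), 'rvec': array([ 0.58319676, -2.45673689,  1.40672039]), 'tvec': array([0.51711629, 0.19384429, 1.02189309]), 'shot': 1}
side can_blue_center [([197.4, 293.9], 0.74), ([214.9, 298.7], 0.49)]
side can_orange_center [([
[... 469 characters left out ...]
588, 'distortion': array([-0.01458439,  0.        ,  0.        ,  0.        ,  0.        ]), 'rvec': array([ 2.22037881, -2.16058553,  0.06706043]), 'tvec': array([-0.02252916,  0.59825592,  0.88603252]), 'shot': 2}
top can_blue_center [([195.4, 297.3], 0.59), ([230.3, 301.2], 0.34)]
top can_orange_center [([260.1, 295.1], 0.82)]
top can_black_center [([248.5, 327.6], 0.93)]
top module_center [([227.4, 303.5], 0.79)]
top cup_blue [([201.1, 299.2], 0.49)]
top cup_orange [([259.3, 292.0], 0.69)]
top cup_black [([245.9, 327.5], 0.48)]
top heatsink [([249.3, 456.7], 0.59), ([229.3, 302.5], 0.22)]
top mat [([242.2, 168.2], 0.7)]
top breadboard_edge [([145.3, 336.5], 0.66), ([244.5, 167.2], 0.41)]
```

View pics/side0.png

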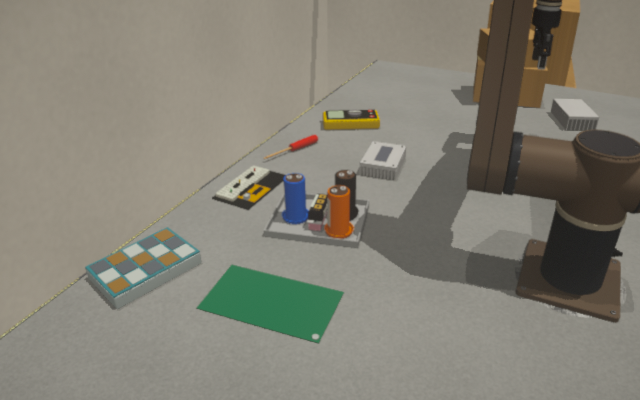

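View pics/top0.png

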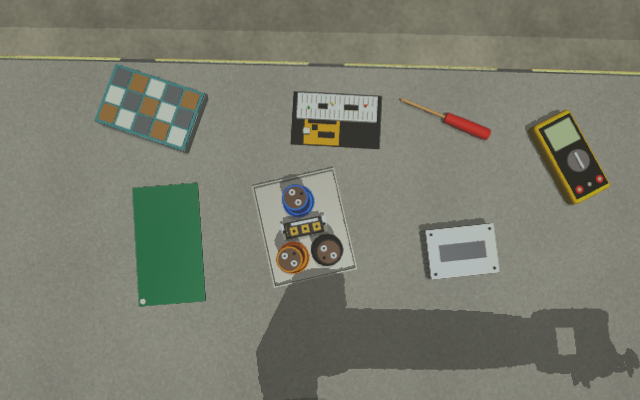

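```bash
cat > h.py <<'E'
import numpy as np, cv2
from plant import telemetry, imaging, ticket, finder, ctrl
from scipy.spatial.transform import Rotation as R
def K(p):
    f=200/np.tan(np.radians(p["vfov"]/2)); return np.array([[f,0,p["cx"]],[0,f,p["cy"]],[0,0,1.]])
def proj(p,X):
    return cv2.projectPoints(np.array(X,float).reshape(-1,3),p["rvec"],p["tvec"],K(p),p["distortion"])[0].reshape(-1,2)
def unproj(p,uv,z):
    uv=np.array(uv,float).reshape(-1,1,2)
    n=cv2.undistortPoints(uv,K(p),p["distortion"]).reshape(-1,2)
    Rm=cv2.Rodrigues(p["rvec"])[0]; c=-Rm.T@p["tvec"]
    d=np.c_[n,np.ones(len(n))]@Rm
    return c+d*((z-c[2])/d[:,2])[:,None]
def crop(p,x0,y0,x1,y1,s,fn):
    im=p["pixels"][y0:y1,x0:x1,::-1]; cv2.imwrite(fn,cv2.resize(im,None,fx=s,fy=s,interpolation=cv2.INTER_CUBIC))
def circ(c,r,z,n=48):
    a=np.linspace(0,2*np.pi,n); return np.c_[c[0]+r*np.cos(a),c[1]+r*np.sin(a),np.full(n,z)]
def rect(c,yaw,sx,sy,z):
    ca,sa=np.cos(yaw),np.sin(yaw); q=np.array([[1,1],[1,-1],[-1,-1],[-1,1]])*[sx/2,sy/2]
    return np.c_[q@np.array([[ca,sa],[-sa,ca]])+np.array(c)[:2],np.full(4,z)]
E
python3 - <<'E'
from h import *
p=imaging.read_camera("top"); s=imaging.read_camera("side")
crop(p,240,160,370,295,6,"pics/c1.png"); crop(s,255,155,420,255,4,"pics/c2.png"); crop(p,410,210,510,290,6,"pics/c3.png")
Rm=cv2.Rodrigues(p["rvec"])[0]; print("topcam",-Rm.T@p["tvec"])
Rm=cv2.Rodrigues(s["rvec"])[0]; print("sidecam",-Rm.T@s["tvec"])
for l,z in [("can_blue_center",.0585),("can_orange_center",.0585),("can_black_center",.0585),("module_center",.038),("cup_blue",.003),("cup_orange",.003),("cup_black",.003),("heatsink",0),("mat",0),("breadboard_edge",0)]:
    for q in(p,s):
        d=finder.pinpoint(l,q)
        if d: print(l,q["shot"],unproj(q,d[0]["location"][::-1],z)[0].round(4),round(d[0]["confidence"],2))
for l,z in [("mat",.003),("heatsink",.04),("module_center",.053)]:
    m=finder.masks_of(l,p)[0]; c,_=cv2.findContours(m["pixels"].astype(np.uint8),0,1); c=max(c,key=cv2.contourArea).reshape(-1,2)
    w=unproj(p,c,z)[:,:2]; print(l,m["confidence"],cv2.minAreaRect((w*1000).astype(np.float32)))
E
```

```text
topcam [ 0.54366204 -0.00662053  0.92079265]
sidecam [0.08802461 0.93013625 0.69018009]
can_blue_center 3 [0.6205 0.0478 0.0585] 0.61
can_blue_center 4 [0.6168 0.0413 0.0585] 0.8
can_orange_center 3 [0.4899 0.0498 0.0585] 0.69
can_orange_center 4 [0.4973 0.0423 0.0585] 0.71
can_black_center 3 [ 0.5123 -0.0206  0.0585] 0.74
can_black_center 4 [ 0.5107 -0.0121  0.0585] 0.56
module_center 3 [0.5603 0.0301 0.038 ] 0.86
module_center 4 [0.566  0.0247 0.038 ] 0.72
cup_blue 3 [0.6161 0.0406 0.003 ] 0.62
cup_blue 4 [0.6033 0.043  0.003 ] 0.48
cup_orange 3 [0.4974 0.046  0.003 ] 0.6
cup_orange 4 [0.4903 0.057  0.003 ] 0.6
cup_black 3 [ 0.5232 -0.0201  0.003 ] 0.68
cup_black 4 [ 0.5117 -0.0238  0.003 ] 0.47
heatsink 3 [ 0.5293 -0.294   0.    ] 0.64
heatsink 4 [ 0.529  -0.2991  0.    ] 0.75
mat 3 [0.5117 0.3171 0.    ] 0.57
mat 4 [0.5076 0.3242 0.    ] 0.81
breadboard_edge 3 [ 0.7365 -0.0338  0.    ] 0.84
breadboard_edge 4 [0.4916 0.053  0.    ] 0.71
mat 0.64 ((518.082275390625, 316.94952392578125), (252.37142944335938, 144.79603576660156), 6.3848557472229)
heatsink 0.71 ((520.01025390625, -288.2437744140625), (103.65316772460938, 149.02655029296875), 8.599845886230469)
module_center 0.87 ((559.2890625, 29.86697769165039), (35.17362594604492, 91.83528900146484), 12.862983703613281)
```

View pics/c1.png

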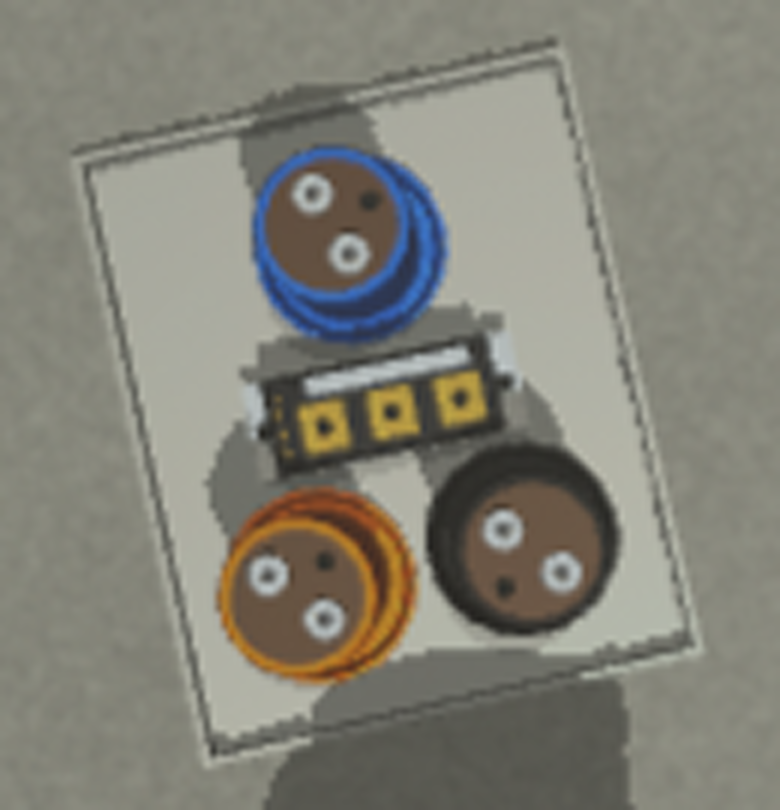

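View pics/c3.png

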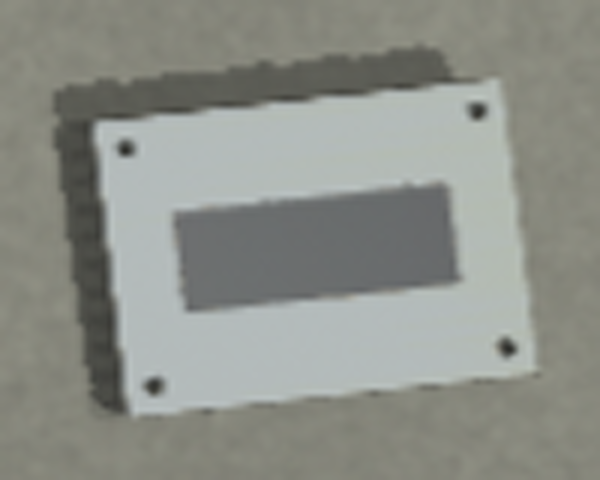

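```bash
python3 - <<'E'
from h import *
p=imaging.read_camera("top")
c=lambda u,v:unproj(p,[[240+(u+.5)/6-.5,160+(v+.5)/6-.5]],0)
def at(u,v,z,x0=240,y0=160): return unproj(p,[[x0+(u+.5)/6-.5,y0+(v+.5)/6-.5]],z)[0]
for n,u,v in [("blue",331,226),("orange",299,598),("black",535,547)]: print(n,at(u,v,.111).round(4))
print("module corners",[at(u,v,.053)[:2].round(4) for u,v in [(263,378),(487,335),(504,431),(283,474)]])
print("pad",[at(u,v,.04,410,210)[:2].round(4) for u,v in [(174,212),(448,183),(460,282),(187,311)]])
print("tray",[at(u,v,.018)[:2].round(4) for u,v in [(73,155),(556,45),(703,652),(208,765)]])
w=np.array([at(u,v,.04,410,210)[:2] for u,v in [(174,212),(448,183),(460,282),(187,311)]])
print("padc",w.mean(0),np.degrees(np.arctan2(*(w[1]+w[2]-w[0]-w[3])*[1,-1])))
w=np.array([at(u,v,.053)[:2] for u,v in [(263,378),(487,335),(504,431),(283,474)]])
print("modc",w.mean(0),np.degrees(np.arctan2(*(w[1]+w[2]-w[0]-w[3])*[1,-1])))
# overlay
im=cv2.resize(p["pixels"][:,:,::-1],None,fx=6,fy=6,interpolation=cv2.INTER_CUBIC)
def dr(X,col): cv2.polylines(im,[((proj(p,X)+.5)*6-.5).round().astype(int)],True,col,1)
yaw=np.radians(12.9)
for n,u,v in [("blue",331,226),("orange",299,598),("black",535,547)]:
    q=at(u,v,.111); dr(circ(q,.025,.111),(255,255,0)); dr(circ(q,.034,.013),(0,255,255))
dr(rect(w.mean(0),yaw,.034,.094,.053),(0,255,0))
cv2.imwrite("pics/c4.png",im[160*6:295*6,240*6:370*6])
E
```

```text
blue [0.613  0.0458 0.111 ]
orange [0.4976 0.0521 0.111 ]
black [ 0.5152 -0.0204  0.111 ]
module corners [array([0.5667, 0.0705]), array([ 0.583 , -0.0035]), array([ 0.5513, -0.01  ]), array([0.535 , 0.0629])]
pad [array([ 0.5305, -0.2432]), array([ 0.5427, -0.3358]), array([ 0.5095, -0.34  ]), array([ 0.4974, -0.248 ])]
tray [array([0.6433, 0.1422]), array([ 0.6864, -0.0247]), array([ 0.4776, -0.0806]), array([0.4345, 0.0882])]
padc [ 0.52000258 -0.29172824] 7.506006336214514
modc [0.559017   0.02996047] 12.502208036858715
```

View pics/c4.png

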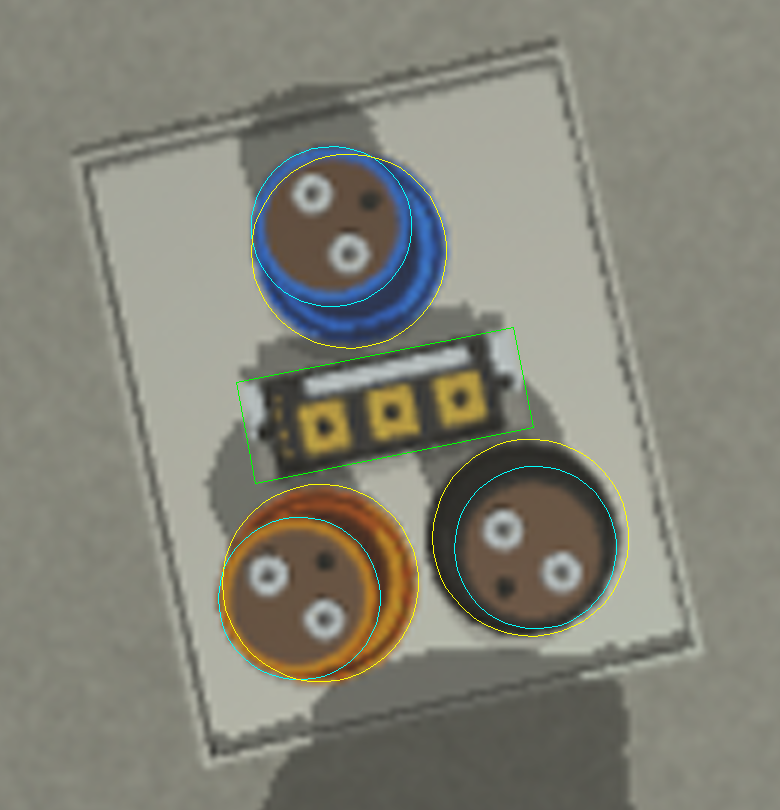

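```bash
cat > go.py <<'E'
from h import *
import sys
# usage: go.py x y z yawdeg : scaled shift/turn in current tool axes
x,y,z,yaw=map(float,sys.argv[1:5]); st=telemetry.get_state()
R0=R.from_quat(st["tcp_rot"]); t=np.radians(yaw)
R1=R.from_matrix(np.array([[np.cos(t),np.sin(t),0],[np.sin(t),-np.cos(t),0],[0,0,-1]]))
d=R0.inv().apply(np.array([x,y,z])-st["eef_pos"])/.15
r=(R0.inv()*R1).as_rotvec()/(np.pi/2)
X=R0.as_matrix()[:,0]
print("t",round(st["time"],2),"pos",st["eef_pos"].round(4),"yaw",np.degrees(np.arctan2(X[1],X[0])).round(2),"q",st["qpos"].round(2),"F",st["contact_force"].round(1),"open",round(st["opening"],3))
print("shift",d.round(4),"turn",r.round(4))
E
python3 go.py .4976 .0521 .16 103.5
```

```text
t 2.4 pos [ 0.1819 -0.65    0.2313] yaw 15.63 q [-1.45  0.29  1.58  0.    1.28 -0.15] F [-1.1 -0.6 -0.7] open 0.999
shift [ 3.288  -3.9406  0.4757] turn [-0.     -0.     -0.9764]
```

```bash
python3 -m crank '[[0.41,-0.49,0,0,0,-0.09,1],[0.82,-0.985,0,0,0,-0.18,1],[0.82,-0.985,0,0,0,-0.27,1],[0.82,-0.985,0,0,0,-0.36,1],[0.82,-0.985,0,0,0,-0.36,1]]' ; python3 go.py .4976 .0521 .16 103.5
```

```text
time: 2.9
eef_pos: [0.2623, -0.4704, 0.2311]
tcp_rot: [0.912, 0.41, 0.001, -0.001]
contact_force: [-0.2, 0.5, -0.8]
opening: 1.003
t 2.9 pos [ 0.2623 -0.4704  0.2311] yaw 48.36 q [-1.25 -0.01  1.91  0.    1.25 -0.52] F [-0.2  0.5 -0.8] open 1.003
shift [ 3.6451 -1.1415  0.4811] turn [-1.000e-04 -1.300e-03 -6.126e-01]
```

```bash
python3 -m crank '[[0.35,-0.1,0,0,0,-0.09,1],[0.7,-0.2,0,0,0,-0.18,1],[1,-0.28,0,0,0,-0.27,1],[1,-0.28,0,0,0,-0.27,1]]' ; python3 go.py .4976 .0521 .16 103.5
```

```text
time: 3.3
eef_pos: [0.3311, -0.3319, 0.2315]
tcp_rot: [0.806, 0.592, 0.001, -0.0]
contact_force: [0.6, -0.7, -0.8]
opening: 1.0
t 3.3 pos [ 0.3311 -0.3319  0.2315] yaw 72.62 q [-1.   -0.18  2.07  0.    1.26 -0.7 ] F [ 0.6 -0.7 -0.8] open 1.0
shift [2.7744 0.2947 0.4789] turn [ 0.0005 -0.0004 -0.3431]
```

```bash
python3 -m crank '[[0.33,0.08,0,0,0,-0.09,1],[0.66,0.16,0,0,0,-0.18,1],[0.99,0.2,0,0,0,-0.27,1],[0.99,0.2,0,0,0,-0.3425,1],[0.99,0.2,0,0,0,-0.3425,1]]' ; python3 go.py .4976 .0521 .16 103.5
```

```text
time: 3.8
eef_pos: [0.404, -0.2025, 0.2318]
tcp_rot: [0.621, 0.784, -0.0, 0.001]
contact_force: [-0.6, -0.2, 0.5]
opening: 1.003
t 3.8 pos [ 0.404  -0.2025  0.2318] yaw 103.21 q [-0.69 -0.23  2.1  -0.    1.27 -0.92] F [-0.6 -0.2  0.5] open 1.003
shift [1.5103 0.9949 0.4766] turn [ 0.0001  0.0008 -0.0032]
```

```bash
python3 -m crank '[[0.25,0.18,0,0,0,0,1],[0.5,0.36,0,0,0,-0.003,1],[0.755,0.54,0,0,0,-0.003,1],[0.755,0.54,0,0,0,-0.003,1]]' ; python3 go.py .4976 .0521 .16 103.5
```

```text
time: 4.2
eef_pos: [0.4577, -0.0716, 0.2316]
tcp_rot: [0.62, 0.785, 0.001, 0.0]
contact_force: [1.3, -0.9, 0.5]
opening: 0.998
t 4.2 pos [ 0.4577 -0.0716  0.2316] yaw 103.43 q [-0.38 -0.2   2.08  0.    1.26 -0.61] F [ 1.3 -0.9  0.5] open 0.998
shift [0.7403 0.4495 0.4784] turn [ 0.0007 -0.0004 -0.0008]
```

```bash
python3 -m crank '[[0.25,0.15,0,0,0,0,1],[0.5,0.3,0.1,0,0,0,1],[0.74,0.45,0.3,0,0,0,1],[0.74,0.45,0.478,0,0,0,1],[0.74,0.45,0.478,0,0,0,1],[0.74,0.45,0.478,0,0,0,1]]' ; python3 go.py .4976 .0521 .068 103.5
python3 - <<'E'
from h import *
p=imaging.read_camera("top"); s=imaging.read_camera("side")
crop(p,240,160,370,295,5,"pics/d1.png"); crop(s,255,115,420,255,4,"pics/d2.png")
E
```

```text
time: 4.8
eef_pos: [0.4965, 0.048, 0.1596]
tcp_rot: [0.621, 0.784, -0.001, -0.0]
contact_force: [-0.7, -0.1, 0.1]
opening: 1.0
t 4.8 pos [0.4965 0.048  0.1596] yaw 103.21 q [-0.11 -0.03  2.07 -0.    1.11 -0.34] F [-0.7 -0.1  0.1] open 1.0
shift [0.0251 0.0139 0.611 ] turn [-0.0007  0.0001 -0.0032]
```

View pics/d1.png

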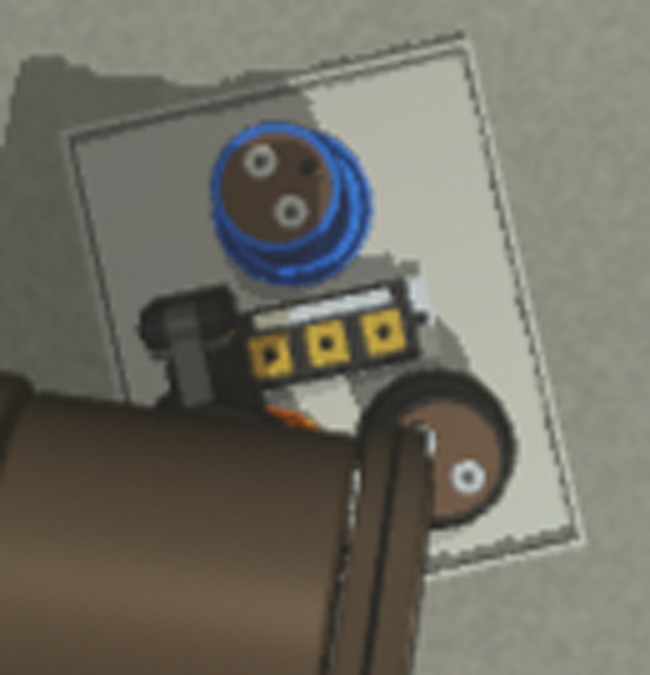

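View pics/d2.png

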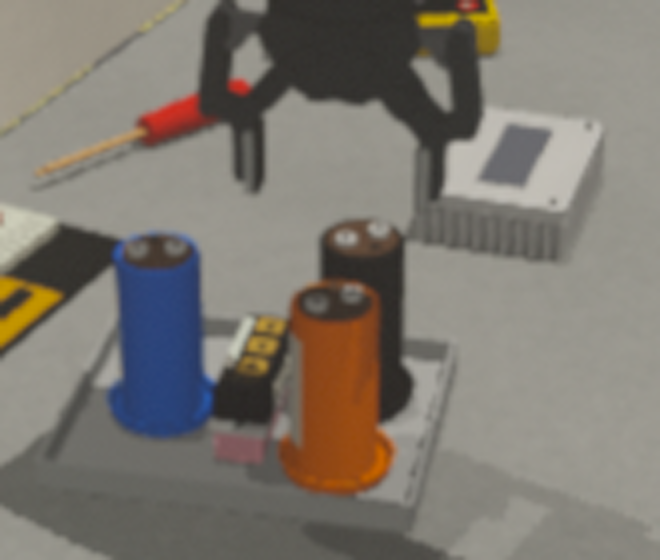

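```bash
python3 - <<'E'
from h import *
s=imaging.read_camera("side")
for n,u,v in [("o",336,302),("k",363,238),("b",157,252)]: print(n,unproj(s,[[255+(u+.5)/4-.5,115+(v+.5)/4-.5]],.111)[0].round(4))
E
python3 go.py .4976 .0521 .068 103.5
```

```text
o [0.4955 0.0503 0.111 ]
k [ 0.5119 -0.0217  0.111 ]
b [0.6115 0.0439 0.111 ]
t 4.95 pos [0.4977 0.0481 0.1617] yaw 103.25 q [-0.11 -0.03  2.06 -0.    1.11 -0.34] F [ 0.2 -0.4  0.7] open 0.998
shift [0.0267 0.0034 0.6248] turn [ 0.0022  0.0009 -0.0028]
```

```bash
python3 -m crank '[[0.021,0.003,0.15,0,0,0,1],[0.021,0.003,0.35,0,0,0,1],[0.021,0.003,0.5,0,0,0,1],[0.021,0.003,0.6,0,0,0,1],[0.021,0.003,0.615,0,0,0,1],[0.021,0.003,0.615,0,0,0,0.3],[0.021,0.003,0.615,0,0,0,0.3],[0.021,0.003,0.615,0,0,0,0.3],[0.021,0.003,0.615,0,0,0,0.3],[0.021,0.003,0.615,0,0,0,0.3],[0.021,0.003,0.615,0,0,0,0.3]]' 50 ; python3 go.py .4967 .0513 .2 103.5
```

```text
time: 6.05
eef_pos: [0.4973, 0.0526, 0.0694]
tcp_rot: [0.62, 0.785, 0.001, 0.001]
contact_force: [-1.5, -1.6, 4.6]
opening: 0.576
t 6.05 pos [0.4973 0.0526 0.0694] yaw 103.44 q [-0.1   0.1   2.12 -0.    0.92 -0.33] F [-1.5 -1.6  4.6] open 0.576
shift [-0.0088 -0.0039 -0.8708] turn [ 0.0017  0.001  -0.0007]
```

```bash
python3 -m crank '[[0,0,-0.05,0,0,0,0.3],[0,0,-0.15,0,0,0,0.3],[0,0,-0.3,0,0,0,0.3],[0,0,-0.5,0,0,0,0.3],[0,0,-0.7,0,0,0,0.3],[0,0,-0.86,0,0,0,0.3],[0.1,0,-0.86,0,0,0,0.3],[0.25,0,-0.86,0,0,0,0.3],[0.45,0,-0.86,0,0,0,0.3],[0.65,0,-0.86,0,0,0,0.3],[0.8,0,-0.86,0,0,0,0.3],[0.9,0,-0.86,0,0,0,0.3]]' ; python3 go.py .4388 .278 .2 103.5
```

```text
time: 7.25
eef_pos: [0.4621, 0.1863, 0.1939]
tcp_rot: [0.619, 0.785, -0.001, -0.002]
contact_force: [0.7, 0.4, -1.8]
opening: 0.571
t 7.25 pos [0.4621 0.1863 0.1939] yaw 103.52 q [ 0.18 -0.07  2.04  0.    1.18 -0.06] F [ 0.7  0.4 -1.8] open 0.571
shift [ 0.6305 -0.0085 -0.0396] turn [-0.0026 -0.0008  0.0002]
```

```bash
python3 -m crank '[[0.1,0,0,0,0,0,0.3],[0.25,0,0,0,0,0,0.3],[0.4,0,0,0,0,0,0.3],[0.55,-0.01,0,0,0,0,0.3],[0.63,-0.02,0,0,0,0,0.3],[0.65,-0.025,0,0,0,0,0.3],[0.65,-0.025,0,0,0,0,0.3]]' ; python3 go.py .4388 .278 .066 103.5
python3 - <<'E'
from h import *
p=imaging.read_camera("top"); s=imaging.read_camera("side")
crop(p,100,140,360,320,3,"pics/e1.png"); crop(s,180,115,420,335,3,"pics/e2.png")
E
```

```text
time: 7.95
eef_pos: [0.4376, 0.2782, 0.1954]
tcp_rot: [0.619, 0.785, -0.001, -0.0]
contact_force: [0.1, 0.2, -3.1]
opening: 0.574
t 7.95 pos [0.4376 0.2782 0.1954] yaw 103.48 q [ 0.37 -0.03  1.99 -0.    1.18  0.14] F [ 0.1  0.2 -3.1] open 0.574
shift [-0.0029  0.0092  0.8629] turn [-0.001   0.0004 -0.0002]
```

View pics/e1.png

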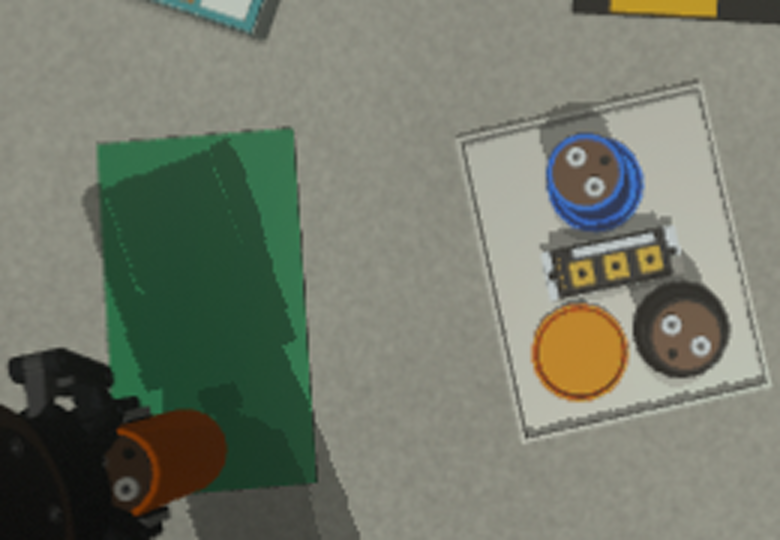

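View pics/e2.png

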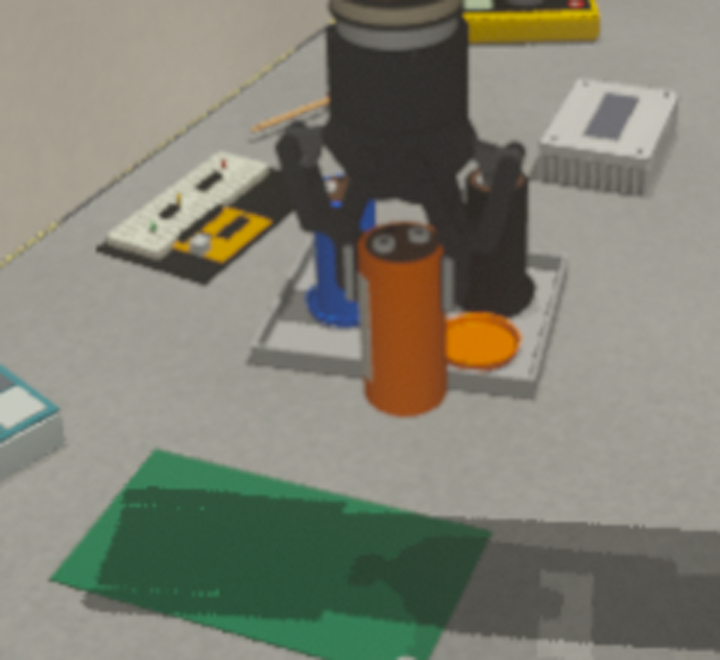

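```bash
python3 -m crank '[[0,0,0.1,0,0,0,0.3],[0,0,0.3,0,0,0,0.3],[0,0,0.5,0,0,0,0.3],[0,0,0.7,0,0,0,0.3],[0,0,0.8,0,0,0,0.3],[0,0,0.85,0,0,0,0.3],[0,0,0.873,0,0,0,0.3],[0,0,0.873,0,0,0,0.3],[0,0,0.873,0,0,0,0.3]]' ; python3 go.py .4388 .278 .066 103.5
```

```text
time: 8.95
eef_pos: [0.438, 0.2776, 0.0665]
tcp_rot: [0.62, 0.785, -0.001, -0.001]
contact_force: [-4.2, -1.2, 4.7]
opening: 0.576
t 8.95 pos [0.438  0.2776 0.0665] yaw 103.4 q [ 0.37  0.15  2.07 -0.    0.92  0.14] F [-4.2 -1.2  4.7] open 0.576
shift [0.0015 0.0059 0.0036] turn [-0.0018  0.0004 -0.0011]
```

Contact. Release and rise.

```bash
python3 -m crank '[[0,0,0,0,0,0,0.7],[0,0,0,0,0,0,0.85],[0,0,0,0,0,0,1],[0,0,0,0,0,0,1],[0,0,0,0,0,0,1],[0,0,-0.1,0,0,0,1],[0,0,-0.3,0,0,0,1],[0,0,-0.55,0,0,0,1],[0,0,-0.6,0,0,0,1]]' ; python3 go.py .6123 .045 .16 103.5
python3 - <<'E'
from h import *
p=imaging.read_camera("top"); s=imaging.read_camera("side")
crop(p,100,140,360,320,3,"pics/f1.png"); crop(s,180,115,420,335,3,"pics/f2.png")
E
```

```text
time: 9.85
eef_pos: [0.4411, 0.2793, 0.1604]
tcp_rot: [0.62, 0.785, 0.004, 0.002]
contact_force: [0.7, -0.8, -0.1]
opening: 0.999
t 9.85 pos [0.4411 0.2793 0.1604] yaw 103.43 q [0.37 0.02 2.02 0.   1.1  0.14] F [ 0.7 -0.8 -0.1] open 0.999
shift [-1.7848  0.7474  0.0068] turn [ 0.0056 -0.0008 -0.0008]
```

View pics/f2.png

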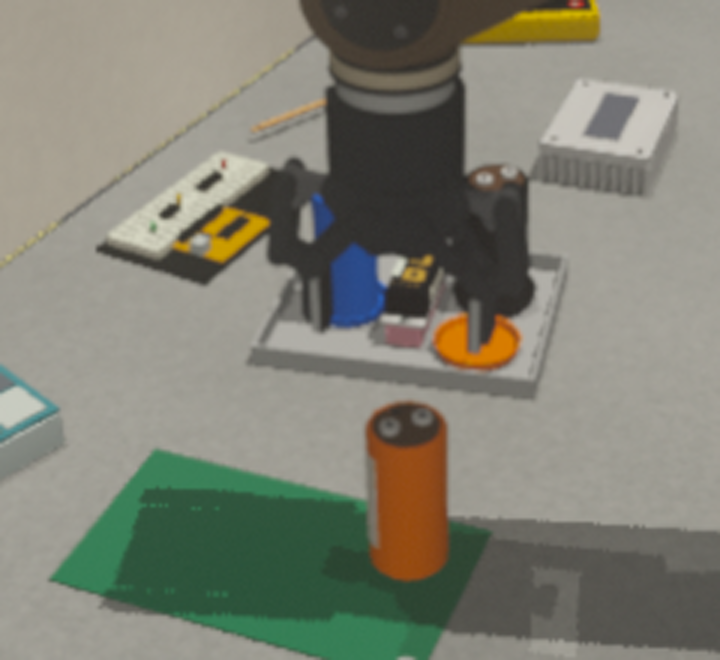

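View pics/f1.png

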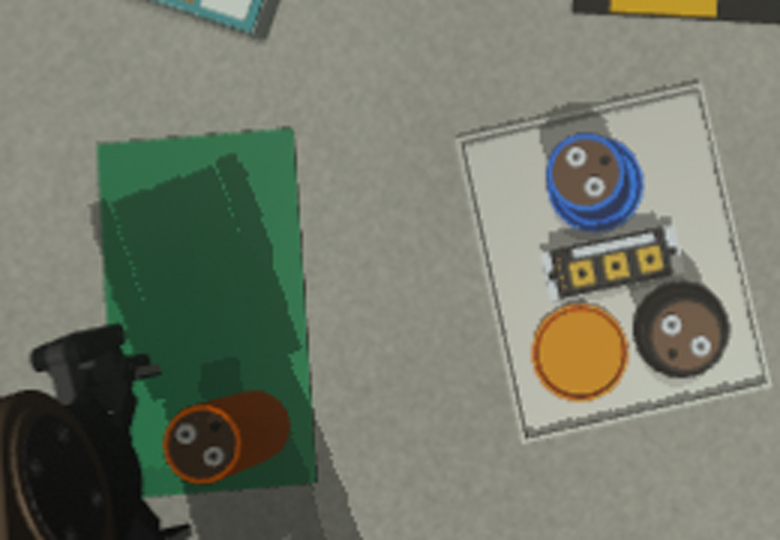

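```bash
python3 -m crank '[[-0.25,0.12,0,0,0,0,1],[-0.5,0.25,0,0,0,0,1],[-0.75,0.37,0,0,0,0,1],[-0.95,0.4,0,0,0,0,1],[-0.95,0.4,0,0,0,0,1]]' ; python3 go.py .6123 .045 .16 103.5
```

```text
time: 10.45
eef_pos: [0.5301, 0.1504, 0.1531]
tcp_rot: [0.621, 0.784, -0.001, -0.001]
contact_force: [0.6, 0.5, -0.1]
opening: 0.997
t 10.45 pos [0.5301 0.1504 0.1531] yaw 103.17 q [ 0.09  0.1   1.95 -0.    1.1  -0.14] F [ 0.6  0.5 -0.1] open 0.997
shift [-0.8094  0.3733 -0.0473] turn [-0.0022  0.0002 -0.0036]
```

```bash
python3 -m crank '[[-0.25,0.12,0,0,0,0,1],[-0.5,0.25,0,0,0,0,1],[-0.75,0.34,0,0,0,0,1],[-0.835,0.347,0,0,0,0,1],[-0.835,0.347,0,0,0,0,1],[-0.835,0.347,0,0,0,0,1],[-0.835,0.347,0,0,0,0,1]]' ; python3 go.py .6123 .045 .068 103.5;python3 go.py .6123 .045 .068 103.5;
```

```text
time: 11.15
eef_pos: [0.6083, 0.0454, 0.1547]
tcp_rot: [0.619, 0.785, -0.0, -0.001]
contact_force: [-0.6, -0.4, -0.5]
opening: 0.997
t 11.15 pos [0.6083 0.0454 0.1547] yaw 103.52 q [-0.09  0.22  1.8   0.    1.12 -0.33] F [-0.6 -0.4 -0.5] open 0.997
shift [-0.0096  0.0262  0.5782] turn [-0.0009 -0.0006  0.0002]
t 11.15 pos [0.6083 0.0454 0.1547] yaw 103.52 q [-0.09  0.22  1.8   0.    1.12 -0.33] F [-0.6 -0.4 -0.5] open 0.997
shift [-0.0096  0.0262  0.5782] turn [-0.0009 -0.0006  0.0002]
```

```bash
cat > avg.py <<'E'
from h import *
import sys
x,y,z,yaw=map(float,sys.argv[1:5]); P=[];Q=[];L=[]
for i in range(8):
    imaging.read_camera("top"); st=telemetry.get_state(); P.append(st["eef_pos"]); Q.append(R.from_quat(st["tcp_rot"]).as_matrix()[:,0]);L.append(st["qpos"])
P=np.array(P); m=P.mean(0); X=np.mean(Q,0); a=np.arctan2(X[1],X[0]); 
print("t",round(st["time"],2),"mean",m.round(4),"std",P.std(0).round(4),"yaw",np.degrees(a).round(2),"open",round(st["opening"],3),"q",np.mean(L,0).round(3))
d=np.array([x,y,z])-m; c,s=np.cos(a),np.sin(a)
print("shift",(np.array([c*d[0]+s*d[1],s*d[0]-c*d[1],-d[2]])/.15).round(3),"turn z",round(-(yaw-np.degrees(a))/90,4))
E
python3 avg.py .6123 .045 .068 103.5
```

```text
t 11.55 mean [0.6091 0.0447 0.1555] std [0.0003 0.0004 0.0002] yaw 103.5 open 1.005 q [-0.093  0.218  1.803  0.     1.12  -0.328]
shift [-0.003  0.021  0.583] turn z -0.0001
```

```bash
python3 -m crank '[[0,0.021,0.15,0,0,0,1],[0,0.021,0.35,0,0,0,1],[0,0.021,0.5,0,0,0,1],[0,0.021,0.57,0,0,0,1],[0,0.021,0.583,0,0,0,1],[0,0.021,0.583,0,0,0,0.3],[0,0.021,0.583,0,0,0,0.3],[0,0.021,0.583,0,0,0,0.3],[0,0.021,0.583,0,0,0,0.3],[0,0.021,0.583,0,0,0,0.3],[0,0.021,0.583,0,0,0,0.3]]' 50 ; python3 avg.py .5978 .2963 .2 103.5
```

```text
time: 12.65
eef_pos: [0.6137, 0.0444, 0.07]
tcp_rot: [0.62, 0.785, 0.001, 0.001]
contact_force: [-1.9, 0.1, 6.0]
opening: 0.573
t 13.05 mean [0.6137 0.0444 0.07  ] std [0. 0. 0.] yaw 103.43 open 0.571 q [-0.093  0.333  1.836 -0.     0.969 -0.327]
shift [ 1.658  0.287 -0.867] turn z -0.0008
```

```bash
python3 -m crank '[[0,0,-0.05,0,0,0,0.3],[0,0,-0.15,0,0,0,0.3],[0,0,-0.3,0,0,0,0.3],[0,0,-0.5,0,0,0,0.3],[0,0,-0.7,0,0,0,0.3],[0,0,-0.86,0,0,0,0.3],[0.1,0,-0.86,0,0,0,0.3],[0.25,0.05,-0.86,0,0,0,0.3],[0.45,0.1,-0.86,0,0,0,0.3],[0.65,0.12,-0.86,0,0,0,0.3],[0.85,0.15,-0.86,0,0,0,0.3],[0.95,0.15,-0.86,0,0,0,0.3]]' ; python3 -m crank '[[0.15,0.03,0,0,0,0,0.3],[0.3,0.06,0,0,0,0,0.3],[0.45,0.1,0,0,0,0,0.3],[0.6,0.13,0,0,0,0,0.3],[0.68,0.137,0,0,0,0,0.3],[0.708,0.137,0,0,0,0,0.3],[0.708,0.137,0,0,0,0,0.3],[0.708,0.137,0,0,0,0,0.3]]' ; python3 avg.py .5978 .2963 .066 103.5
```

```text
time: 14.25
eef_pos: [0.5994, 0.1913, 0.1949]
tcp_rot: [0.619, 0.786, -0.001, -0.001]
contact_force: [0.2, -1.0, -1.9]
opening: 0.575
time: 15.05
eef_pos: [0.5966, 0.2955, 0.1967]
tcp_rot: [0.62, 0.785, -0.0, 0.0]
contact_force: [0.4, 0.2, -1.2]
opening: 0.573
t 15.45 mean [0.5969 0.2957 0.197 ] std [0.0001 0.0002 0.0001] yaw 103.37 open 0.574 q [ 0.308  0.295  1.63  -0.     1.217  0.075]
shift [0.002 0.007 0.874] turn z -0.0014
```

```bash
python3 -m crank '[[0,0,0.1,0,0,0,0.3],[0,0,0.3,0,0,0,0.3],[0,0,0.5,0,0,0,0.3],[0,0,0.7,0,0,0,0.3],[0,0,0.8,0,0,0,0.3],[0,0,0.85,0,0,0,0.3],[0,0,0.874,0,0,0,0.3],[0,0,0.874,0,0,0,0.3],[0,0,0.874,0,0,0,0.3]]' ; python3 avg.py .5978 .2963 .066 103.5
```

```text
time: 16.35
eef_pos: [0.5978, 0.2968, 0.0671]
tcp_rot: [0.62, 0.785, 0.001, 0.001]
contact_force: [-0.6, 0.5, -2.1]
opening: 0.57
t 16.75 mean [0.5978 0.2968 0.0671] std [0. 0. 0.] yaw 103.42 open 0.575 q [0.309 0.437 1.702 0.    1.    0.075]
shift [-0.003 -0.     0.007] turn z -0.0008
```

```bash
python3 -m crank '[[0,0,0.012,0,0,0,0.3],[0,0,0.012,0,0,0,0.3]]';  python3 -m crank '[[0,0,0,0,0,0,0.7],[0,0,0,0,0,0,0.85],[0,0,0,0,0,0,1],[0,0,0,0,0,0,1],[0,0,0,0,0,0,1],[0,0,-0.1,0,0,0,1],[0,0,-0.3,0,0,0,1],[0,0,-0.55,0,0,0,1],[0,0,-0.62,0,0,0,1],[0,0,-0.62,0,0,0,1]]' ; python3 avg.py .5137 -.0205 .16 103.5
python3 - <<'E'
from h import *
p=imaging.read_camera("top"); s=imaging.read_camera("side")
crop(p,100,140,360,320,3,"pics/g1.png"); crop(s,180,115,420,335,3,"pics/g2.png")
E
```

```text
time: 16.95
eef_pos: [0.5979, 0.2968, 0.067]
tcp_rot: [0.62, 0.785, 0.001, 0.001]
contact_force: [-2.8, -0.5, 8.5]
opening: 0.573
time: 17.95
eef_pos: [0.5985, 0.2971, 0.1611]
tcp_rot: [0.62, 0.785, 0.003, 0.002]
contact_force: [-0.8, 0.4, -0.2]
opening: 1.003
t 18.35 mean [0.5959 0.2961 0.1555] std [0.0005 0.0002 0.0012] yaw 103.42 open 0.999 q [0.309 0.333 1.661 0.    1.15  0.075]
shift [-1.926 -1.023 -0.03 ] turn z -0.0009
```

View pics/g2.png

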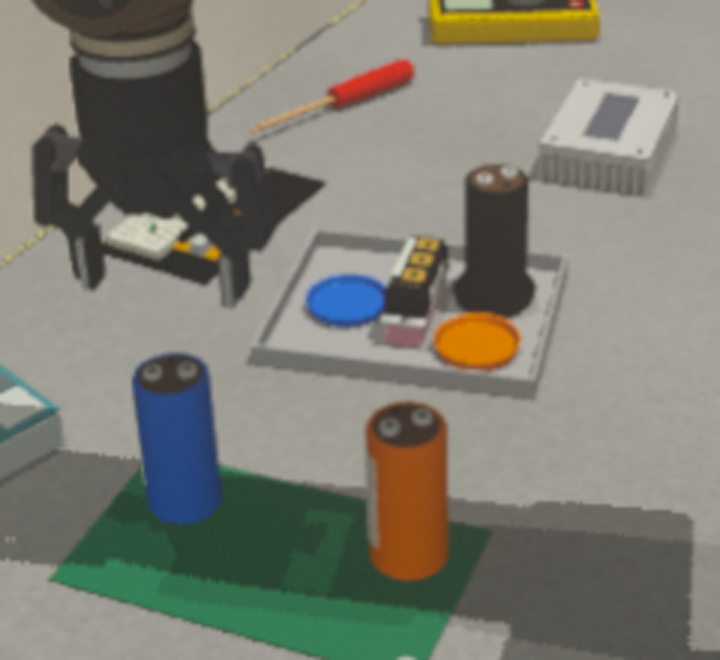

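View pics/g1.png

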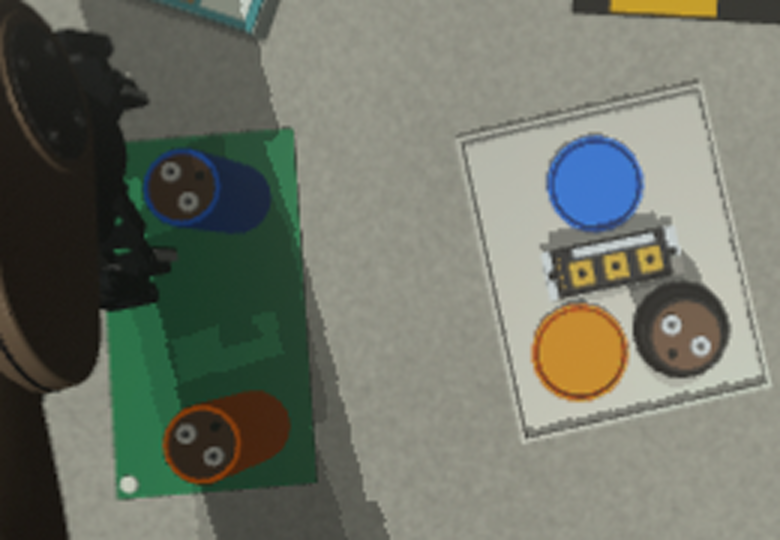

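```bash
python3 -m crank '[[-0.25,-0.13,0,0,0,0,1],[-0.5,-0.26,0,0,0,0,1],[-0.75,-0.4,0,0,0,0,1],[-0.96,-0.51,0,0,0,0,1],[-0.96,-0.51,0,0,0,0,1]]' ; python3 -m crank '[[-0.25,-0.13,0,0,0,0,1],[-0.5,-0.26,0,0,0,0,1],[-0.75,-0.4,0,0,0,0,1],[-0.966,-0.513,0,0,0,0,1],[-0.966,-0.513,0,0,0,0,1],[-0.966,-0.513,0,0,0,0,1],[-0.966,-0.513,0,0,0,0,1]]' ; python3 avg.py .5137 -.0205 .068 103.5
```

```text
time: 18.95
eef_pos: [0.5548, 0.1353, 0.1568]
tcp_rot: [0.621, 0.784, -0.001, -0.0]
contact_force: [-0.4, -0.2, -0.4]
opening: 0.997
time: 19.65
eef_pos: [0.5149, -0.0193, 0.1572]
tcp_rot: [0.619, 0.785, 0.0, -0.0]
contact_force: [1.1, -0.3, -0.0]
opening: 1.002
t 20.05 mean [ 0.5147 -0.0193  0.157 ] std [0.0001 0.0003 0.    ] yaw 103.51 open 1.003 q [-0.235  0.008  2.031  0.     1.102 -0.471]
shift [-0.006 -0.008  0.594] turn z 0.0001
```

```bash
python3 -m crank '[[-0.006,-0.008,0.15,0,0,0,1],[-0.006,-0.008,0.35,0,0,0,1],[-0.006,-0.008,0.5,0,0,0,1],[-0.006,-0.008,0.57,0,0,0,1],[-0.006,-0.008,0.592,0,0,0,1],[-0.006,-0.008,0.592,0,0,0,0.3],[-0.006,-0.008,0.592,0,0,0,0.3],[-0.006,-0.008,0.592,0,0,0,0.3],[-0.006,-0.008,0.592,0,0,0,0.3],[-0.006,-0.008,0.592,0,0,0,0.3],[-0.006,-0.008,0.592,0,0,0,0.3]]' 50 ; python3 avg.py .5117 .3468 .2 103.5
```

```text
time: 21.15
eef_pos: [0.5146, -0.0217, 0.0699]
tcp_rot: [0.62, 0.785, 0.0, 0.001]
contact_force: [-1.5, -0.2, 6.3]
opening: 0.581
t 21.55 mean [ 0.5146 -0.0217  0.07  ] std [0. 0. 0.] yaw 103.43 open 0.573 q [-0.239  0.133  2.081 -0.     0.925 -0.474]
shift [ 2.394  0.552 -0.867] turn z -0.0008
```

```bash
python3 -m crank '[[0,0,-0.05,0,0,0,0.3],[0,0,-0.15,0,0,0,0.3],[0,0,-0.3,0,0,0,0.3],[0,0,-0.5,0,0,0,0.3],[0,0,-0.7,0,0,0,0.3],[0,0,-0.88,0,0,0,0.3],[0.1,0,-0.9,0,0,0,0.3],[0.25,0.05,-0.9,0,0,0,0.3],[0.45,0.1,-0.9,0,0,0,0.3],[0.65,0.15,-0.9,0,0,0,0.3],[0.85,0.2,-0.9,0,0,0,0.3],[0.95,0.2,-0.9,0,0,0,0.3]]' ; python3 -m crank '[[0.2,0.05,0,0,0,0,0.3],[0.4,0.1,0,0,0,0,0.3],[0.6,0.14,0,0,0,0,0.3],[0.75,0.18,0,0,0,0,0.3],[0.75,0.18,0,0,0,0,0.3]]' ; python3 -m crank '[[0.2,0.05,0,0,0,0,0.3],[0.4,0.1,0,0,0,0,0.3],[0.55,0.15,0,0,0,0,0.3],[0.65,0.17,0,0,0,0,0.3],[0.694,0.172,0,0,0,0,0.3],[0.694,0.172,0,0,0,0,0.3],[0.694,0.172,0,0,0,0,0.3]]' ; python3 avg.py .5117 .3468 .067 103.5
```

```text
time: 22.75
eef_pos: [0.5078, 0.127, 0.201]
tcp_rot: [0.619, 0.786, -0.001, -0.002]
contact_force: [-0.3, 0.3, -2.1]
opening: 0.571
time: 23.25
eef_pos: [0.5082, 0.2422, 0.2016]
tcp_rot: [0.618, 0.786, -0.001, -0.001]
contact_force: [-0.4, -0.7, -3.4]
opening: 0.572
time: 23.95
eef_pos: [0.5106, 0.3462, 0.2029]
tcp_rot: [0.62, 0.785, -0.001, 0.0]
contact_force: [0.8, -0.5, -2.6]
opening: 0.573
t 24.35 mean [0.5108 0.3464 0.2033] std [0.0001 0.0003 0.0001] yaw 103.38 open 0.576 q [ 0.432  0.185  1.75  -0.     1.207  0.198]
shift [0.001 0.006 0.909] turn z -0.0014
```

```bash
python3 -m crank '[[0,0,0.1,0,0,0,0.3],[0,0,0.3,0,0,0,0.3],[0,0,0.5,0,0,0,0.3],[0,0,0.7,0,0,0,0.3],[0,0,0.83,0,0,0,0.3],[0,0,0.89,0,0,0,0.3],[0,0,0.917,0,0,0,0.3],[0,0,0.917,0,0,0,0.3],[0,0,0.917,0,0,0,0.3]]' ; python3 avg.py .5117 .3468 .067 103.5
```

```text
time: 25.25
eef_pos: [0.51, 0.347, 0.0671]
tcp_rot: [0.619, 0.785, -0.001, -0.001]
contact_force: [-5.0, -1.9, 5.0]
opening: 0.571
t 25.65 mean [0.51   0.347  0.0671] std [0. 0. 0.] yaw 103.44 open 0.575 q [0.433 0.343 1.829 0.    0.972 0.198]
shift [-0.004  0.011  0.001] turn z -0.0006
```

```bash
python3 -m crank '[[0,0,0,0,0,0,0.7],[0,0,0,0,0,0,0.85],[0,0,0,0,0,0,1],[0,0,0,0,0,0,1],[0,0,0,0,0,0,1],[0,0,-0.1,0,0,0,1],[0,0,-0.3,0,0,0,1],[0,0,-0.6,0,0,0,1],[0,0,-0.7,0,0,0,1],[0,0,-0.7,0,0,0,1]]' ; python3 avg.py .559 .03 .16 102.7
python3 - <<'E'
from h import *
p=imaging.read_camera("top"); s=imaging.read_camera("side")
crop(p,240,160,370,295,6,"pics/i1.png"); crop(s,180,115,420,335,3,"pics/i2.png"); crop(p,100,140,240,320,3,"pics/i3.png"); crop(p,410,210,510,290,8,"pics/i4.png");cv2.imwrite("pics/topraw.png",p["pixels"][:,:,::-1])
for l,z in [("module_center",.053)]:
    m=finder.masks_of(l,p)[0]; c,_=cv2.findContours(m["pixels"].astype(np.uint8),0,1); c=max(c,key=cv2.contourArea).reshape(-1,2)
    w=unproj(p,c,z)[:,:2]; print(l,m["confidence"],cv2.minAreaRect((w*1000).astype(np.float32)))
E
```

```text
time: 26.65
eef_pos: [0.513, 0.3483, 0.1758]
tcp_rot: [0.62, 0.785, 0.004, 0.002]
contact_force: [0.6, 0.9, 0.4]
opening: 1.002
t 27.05 mean [0.5099 0.3468 0.1693] std [0.0007 0.0003 0.0014] yaw 103.42 open 1.005 q [ 0.433  0.218  1.777 -0.     1.149  0.199]
shift [-2.13  -0.172  0.062] turn z 0.008
module_center 0.94 ((558.2758178710938, 29.372058868408203), (34.69519805908203, 90.65185546875), 12.461871147155762)
```

View pics/i1.png

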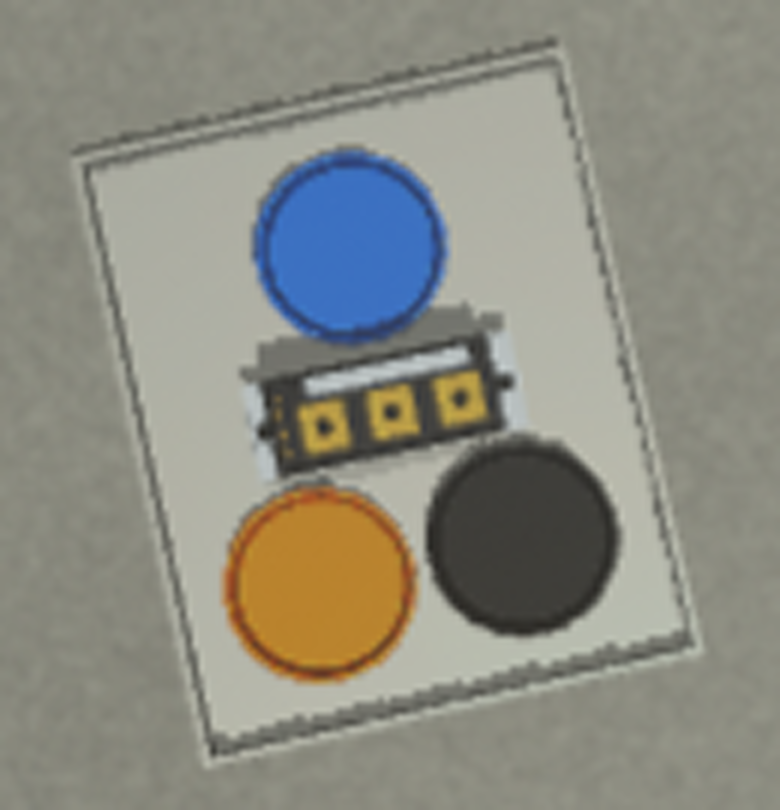

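View pics/i2.png

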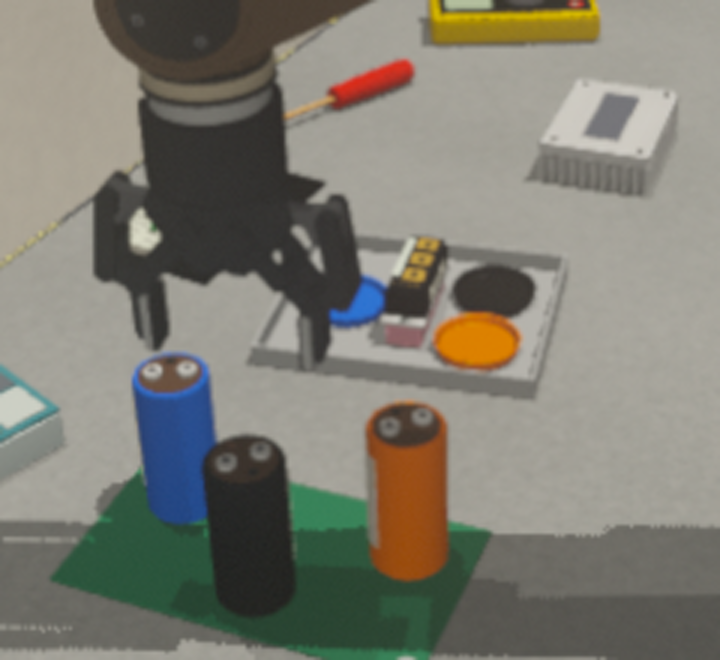

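View pics/i4.png

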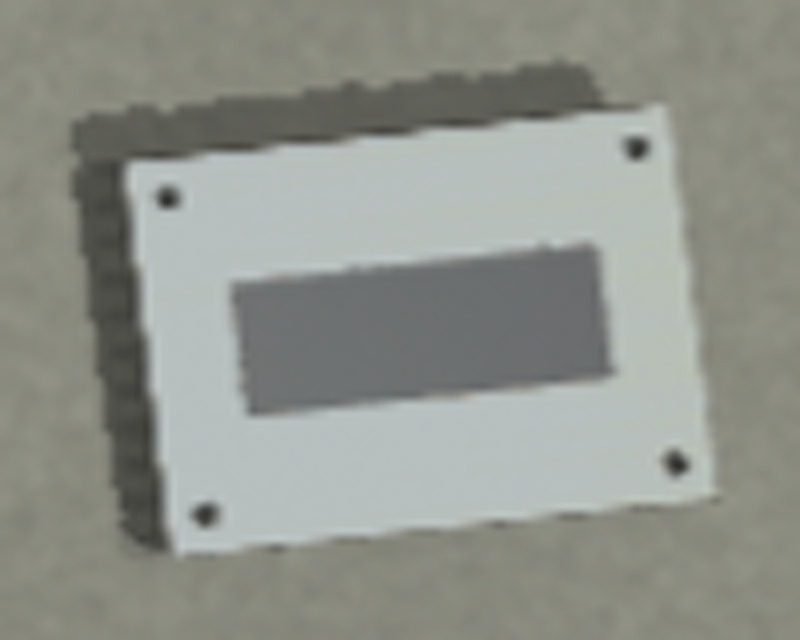

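```bash
python3 - <<'E'
from h import *
p=imaging.read_camera("top")
def at(u,v,z,x0=240,y0=160,s=6): return unproj(p,[[x0+(u+.5)/s-.5,y0+(v+.5)/s-.5]],z)[0]
for n,u,v in [("b",350,245),("o",320,585),("k",524,538)]: print("cup",n,at(u,v,.013)[:2].round(4))
print("mod via base",at(387,403,.027)[:2].round(4),"via body",at(384,404.5,.053)[:2].round(4))
# pad segmentation: dark grey region on heatsink
im=p["pixels"].astype(int); g=im.mean(2)
m=finder.masks_of("heatsink",p)[0]; l,t,r,b=[int(v) for v in m["extent"]]; print(m["extent"])
sub=np.zeros_like(g,np.uint8); sub[236:268,433:492]=((g[236:268,433:492]<150)*1)
c,_=cv2.findContours(sub,0,1); c=max(c,key=cv2.contourArea); print(cv2.contourArea(c))
ys,xs=np.nonzero(sub); w=unproj(p,np.c_[xs,ys],.04)[:,:2]; mu=w.mean(0); C=np.cov(w.T); e,V=np.linalg.eigh(C); v=V[:,1]; v=v*np.sign(-v[1]); print("pad",mu.round(4),np.degrees(np.arctan2(v[0],-v[1])),np.sqrt(e*12))
print("g",g[240:265,460].round())
top=((g>175)*1).astype(np.uint8); top[:, :410]=0; top[:,510:]=0; top[:210]=0; top[295:]=0
c,_=cv2.findContours(top,0,1); c=max(c,key=cv2.contourArea).reshape(-1,2); print("sink top",cv2.minAreaRect((unproj(p,c,.04)[:,:2]*1000).astype(np.float32)))
E
```

```text
cup b [0.615  0.0453]
cup o [0.4967 0.052 ]
cup k [ 0.5148 -0.0181]
mod via base [0.56   0.0301] via body [0.559  0.0301]
[425.8, 222.4, 499.5, 278.8]
727.5
pad [ 0.5197 -0.2914] 7.544128733161305 [0.03435521 0.09378567]
g [187. 188. 188. 126. 110. 110. 111. 110. 111. 111. 111. 111. 112. 111.
 112. 112. 112. 113. 112. 112. 182. 188. 188. 188. 189.]
sink top ((519.6315307617188, -291.02691650390625), (98.41464233398438, 137.41256713867188), 7.898298263549805)
```

```bash
python3 -m crank '[[-0.3,-0.02,0,0,0,0,1],[-0.6,-0.05,0,0,0,0,1],[-0.9,-0.07,0,0,0,0,1],[-0.99,-0.08,0,0,0,0,1],[-0.99,-0.08,0,0,0,0,1]]' ; python3 -m crank '[[-0.3,-0.02,0,0,0,0,1],[-0.6,-0.05,0,0,0,0,1],[-0.9,-0.07,0,0,0,0.01,1],[-0.99,-0.08,0,0,0,0.01,1],[-0.99,-0.08,0,0,0,0.01,1]]' ;  python3 avg.py .5595 .03 .08 102.5
```

```text
time: 27.8
eef_pos: [0.534, 0.1984, 0.1709]
tcp_rot: [0.621, 0.784, 0.0, 0.0]
contact_force: [-1.1, -0.1, 0.5]
opening: 1.004
time: 28.3
eef_pos: [0.5568, 0.0524, 0.1708]
tcp_rot: [0.626, 0.779, 0.0, -0.0]
contact_force: [-0.1, 0.1, -0.4]
opening: 1.004
t 28.7 mean [0.5562 0.0542 0.1706] std [0.0001 0.0003 0.    ] yaw 102.62 open 0.997 q [-8.500e-02  9.000e-02  1.919e+00  1.000e-03  1.133e+00 -3.050e-01]
shift [-0.162 -0.014  0.604] turn z 0.0013
```

```bash
python3 -m crank '[[-0.162,-0.014,0.1,0,0,0,1],[-0.162,-0.014,0.3,0,0,0,1],[-0.162,-0.014,0.5,0,0,0.001,1],[-0.162,-0.014,0.6,0,0,0.001,1],[-0.162,-0.014,0.604,0,0,0.001,1],[-0.162,-0.014,0.604,0,0,0.001,1]]' ;  python3 avg.py .5595 .03 .024 102.5
```

```text
time: 29.3
eef_pos: [0.5601, 0.0287, 0.0807]
tcp_rot: [0.626, 0.78, 0.0, 0.0]
contact_force: [-0.1, 0.2, 0.4]
opening: 0.999
t 29.7 mean [0.5606 0.0285 0.0816] std [0.0004 0.0001 0.0004] yaw 102.45 open 1.002 q [-0.13   0.21   1.966  0.     0.963 -0.347]
shift [ 0.011 -0.005  0.384] turn z -0.0006
```

```bash
python3 -m crank '[[0.011,-0.005,0.12,0,0,0,1],[0.011,-0.005,0.25,0,0,0,1],[0.011,-0.005,0.35,0,0,0,1],[0.011,-0.005,0.375,0,0,0,1],[0.011,-0.005,0.375,0,0,0,1]]' 40; python3 -m crank '[[0,0,0,0,0,0,0.55],[0,0,0,0,0,0,0.15],[0,0,0,0,0,0,0.15],[0,0,0,0,0,0,0.15],[0,0,0,0,0,0,0.15],[0,0,0,0,0,0,0.15],[0,0,0,0,0,0,0.15]]';  python3 avg.py .5595 .03 .024 102.5
python3 - <<'E'
from h import *
s=imaging.read_camera("side")
crop(s,255,115,420,255,4,"pics/j2.png")
E
```

```text
time: 30.2
eef_pos: [0.558, 0.03, 0.0232]
tcp_rot: [0.626, 0.78, -0.0, -0.001]
contact_force: [0.1, 1.0, 0.2]
opening: 1.001
time: 30.9
eef_pos: [0.5592, 0.0299, 0.0247]
tcp_rot: [0.626, 0.78, 0.0, 0.001]
contact_force: [-0.5, -0.6, 6.2]
opening: 0.377
t 31.3 mean [0.5592 0.0299 0.0247] std [0. 0. 0.] yaw 102.44 open 0.371 q [-0.128  0.299  1.984 -0.     0.857 -0.345]
shift [0.    0.002 0.005] turn z -0.0007
```

View pics/j2.png

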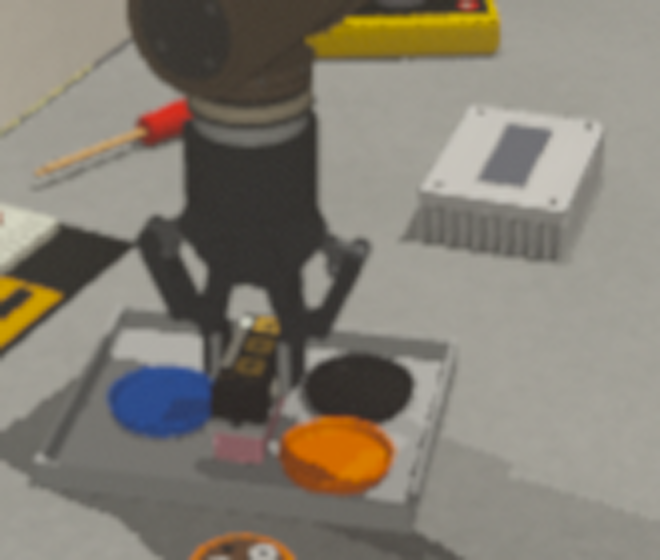

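```bash
python3 -m crank '[[0,0,-0.05,0,0,0,0.15],[0,0,-0.15,0,0,0,0.15],[0,0,-0.3,0,0,0,0.15],[0,0,-0.5,0,0,0,0.15],[0,0,-0.65,0,0,0,0.15],[-0.1,-0.04,-0.67,0,0,0,0.15],[-0.3,-0.11,-0.67,0,0,0,0.15],[-0.5,-0.18,-0.67,0,0,0,0.15],[-0.7,-0.25,-0.67,0,0,0,0.15],[-0.9,-0.32,-0.67,0,0,0,0.15],[-0.95,-0.35,-0.67,0,0,0,0.15]]'; python3 -m crank '[[-0.2,-0.07,0,0,0,0.01,0.15],[-0.4,-0.14,0,0,0,0.02,0.15],[-0.6,-0.21,0,0,0,0.03,0.15],[-0.8,-0.27,0,0,0,0.04,0.15],[-0.95,-0.33,0,0,0,0.054,0.15],[-0.95,-0.33,0,0,0,0.054,0.15],[-0.95,-0.33,0,0,0,0.054,0.15]]';  python3 avg.py .5197 -.2914 .06 97.6
```

```text
time: 32.45
eef_pos: [0.5366, -0.1236, 0.1235]
tcp_rot: [0.628, 0.778, -0.001, -0.0]
contact_force: [0.5, 0.0, -1.7]
opening: 0.375
time: 33.15
eef_pos: [0.5194, -0.27, 0.1234]
tcp_rot: [0.659, 0.752, 0.0, -0.001]
contact_force: [0.4, -0.3, -1.0]
opening: 0.374
t 33.55 mean [ 0.5201 -0.2693  0.124 ] std [0.0003 0.0002 0.0003] yaw 97.64 open 0.379 q [-0.651  0.204  1.884  0.     1.055 -0.784]
shift [-0.146 -0.022  0.427] turn z 0.0004
```

```bash
python3 -m crank '[[-0.08,-0.01,0.1,0,0,0,0.15],[-0.146,-0.022,0.2,0,0,0,0.15],[-0.146,-0.022,0.3,0,0,0,0.15],[-0.146,-0.022,0.4,0,0,0,0.15],[-0.146,-0.022,0.427,0,0,0,0.15],[-0.146,-0.022,0.427,0,0,0,0.15]]';  python3 avg.py .5197 -.2914 .042 97.6
python3 - <<'E'
from h import *
p=imaging.read_camera("top"); s=imaging.read_camera("side")
crop(p,410,210,510,290,7,"pics/k1.png"); crop(s,330,90,450,200,6,"pics/k2.png")
E
```

```text
time: 34.15
eef_pos: [0.519, -0.2915, 0.0587]
tcp_rot: [0.659, 0.752, -0.0, -0.002]
contact_force: [0.1, -0.3, -1.1]
opening: 0.376
t 34.55 mean [ 0.5203 -0.2926  0.0609] std [0.0002 0.0002 0.0005] yaw 97.59 open 0.378 q [-0.682  0.312  1.884  0.     0.945 -0.815]
shift [ 0.008 -0.003  0.126] turn z -0.0001
```

View pics/k1.png

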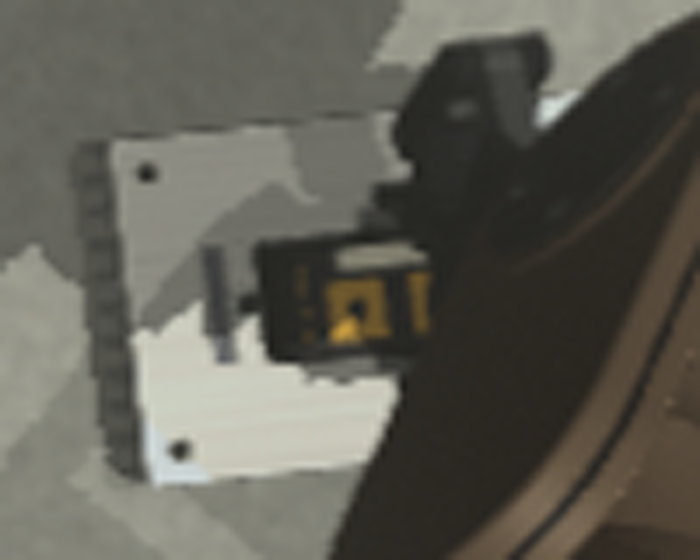

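View pics/k2.png

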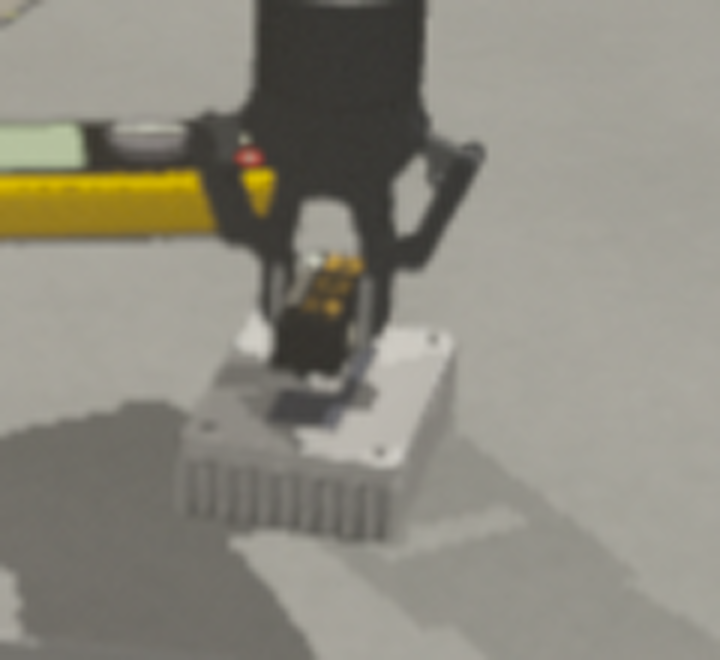

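```bash
python3 -m crank '[[0.008,-0.003,0.05,0,0,0,0.15],[0.008,-0.003,0.1,0,0,0,0.15],[0.008,-0.003,0.118,0,0,0,0.15],[0.008,-0.003,0.128,0,0,0,0.15],[0.008,-0.003,0.128,0,0,0,0.15],[0.008,-0.003,0.128,0,0,0,0.15]]';  python3 avg.py .5197 -.2914 .042 97.6; python3 go.py .5197 -.2914 .042 97.6
python3 - <<'E'
from h import *
p=imaging.read_camera("top"); s=imaging.read_camera("side")
crop(p,410,210,510,290,7,"pics/l1.png"); crop(s,330,90,450,200,6,"pics/l2.png")
E
```

```text
time: 35.25
eef_pos: [0.5187, -0.2908, 0.0418]
tcp_rot: [0.659, 0.752, -0.0, -0.002]
contact_force: [-3.9, 2.7, 7.0]
opening: 0.382
t 35.65 mean [ 0.5186 -0.2908  0.0418] std [0. 0. 0.] yaw 97.59 open 0.375 q [-0.681  0.338  1.892 -0.     0.914 -0.814]
shift [-0.005  0.006 -0.002] turn z -0.0001
t 35.65 pos [ 0.5187 -0.2908  0.0418] yaw 97.59 q [-0.68  0.34  1.89 -0.    0.91 -0.81] F [-3.7  2.3  6.5] open 0.375
shift [-0.0049  0.0063 -0.0016] turn [-0.0014 -0.0013 -0.0001]
```

View pics/l1.png

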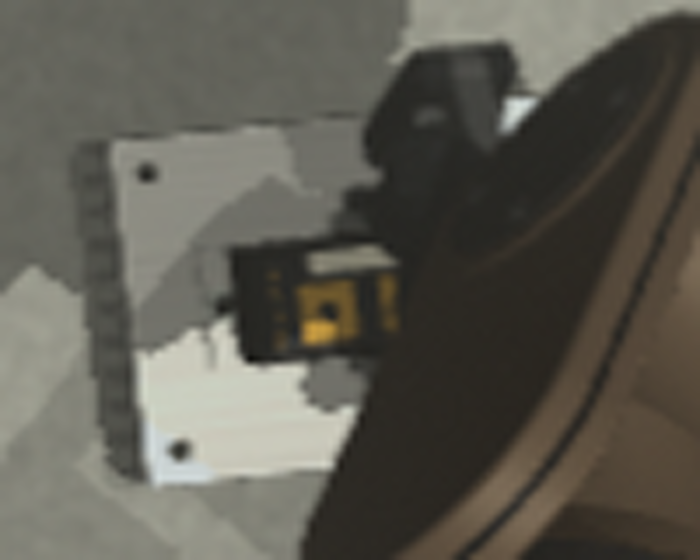

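View pics/l2.png

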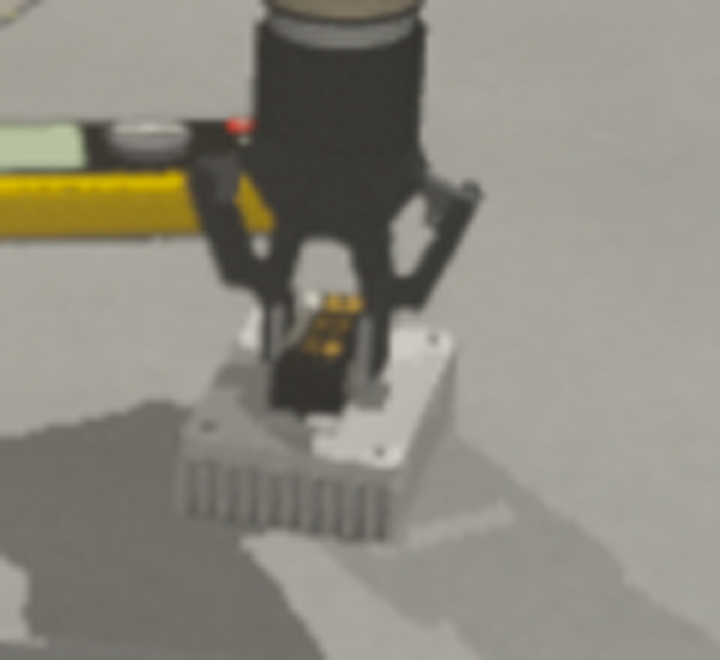

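```bash
python3 -m crank '[[0,0,0,0,0,0,0.45],[0,0,0,0,0,0,0.6],[0,0,0,0,0,0,0.8],[0,0,0,0,0,0,1],[0,0,0,0,0,0,1],[0,0,0,0,0,0,1],[0,0,-0.1,0,0,0,1],[0,0,-0.3,0,0,0,1],[0,0,-0.55,0,0,0,1],[0,0,-0.8,0,0,0,1],[0,0,-0.8,0,0,0,1]]'; python3 -m crank '[[0.3,0,0,0,0,0,1],[0.6,0,0,0,0,0,1],[0.9,0,0,0,0,0,1],[0.9,0,0,0,0,0,1]]';  python3 avg.py .5197 -.2914 .042 97.6
python3 - <<'E'
from h import *
p=imaging.read_camera("top"); s=imaging.read_camera("side")
crop(p,410,210,510,290,7,"pics/m1.png"); crop(s,330,90,450,200,6,"pics/m2.png")
im=cv2.resize(p["pixels"][210:290,410:510,::-1],None,fx=8,fy=8,interpolation=cv2.INTER_CUBIC)
def dr(X,col): cv2.polylines(im,[((proj(p,X)+.5-[410,210])*8-.5).round().astype(int)],True,col,1)
dr(rect([.5197,-.2914],np.radians(7.6),.034,.094,.04),(0,0,255)); dr(rect([.5197,-.2914],np.radians(7.6),.034,.094,.07),(0,255,0))
cv2.imwrite("pics/m3.png",im)
m=finder.masks_of("module_center",p)[0]; c,_=cv2.findContours(m["pixels"].astype(np.uint8),0,1); c=max(c,key=cv2.contourArea).reshape(-1,2)
w=unproj(p,c,.07)[:,:2]; print(m["confidence"],cv2.minAreaRect((w*1000).astype(np.float32)))
for q,z in((p,.055),(s,.055)):
    d=finder.pinpoint("module_center",q)[0]; print(unproj(q,d["location"][::-1],z),d["confidence"])
E
```

```text
time: 36.85
eef_pos: [0.5227, -0.294, 0.1698]
tcp_rot: [0.659, 0.752, 0.0, 0.007]
contact_force: [0.5, -0.4, 0.4]
opening: 1.0
time: 37.25
eef_pos: [0.5, -0.153, 0.1607]
tcp_rot: [0.657, 0.754, 0.0, -0.001]
contact_force: [-0.0, -0.5, 0.1]
opening: 0.999
t 37.65 mean [ 0.5016 -0.1578  0.1614] std [0.0003 0.0012 0.0002] yaw 97.58 open 1.006 q [-0.498  0.027  2.003 -0.     1.111 -0.63 ]
shift [-0.899  0.002  0.796] turn z -0.0003
0.7 ((509.9721984863281, 346.54437255859375), (52.57006072998047, 88.26985931396484), 1.6463122367858887)
[[ 0.51321501 -0.28875974  0.055     ]] 0.72
[[ 0.51617254 -0.29135494  0.055     ]] 0.68
```

View pics/m3.png

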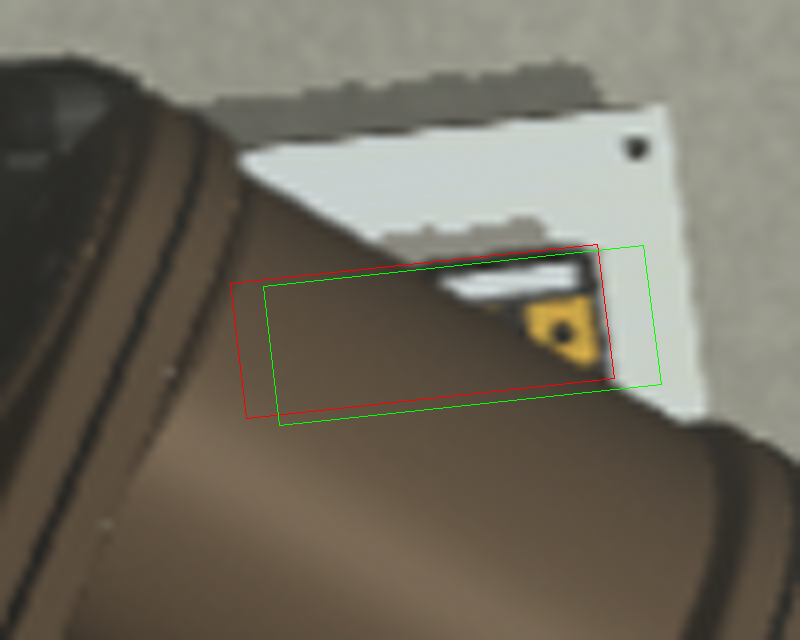

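View pics/m2.png

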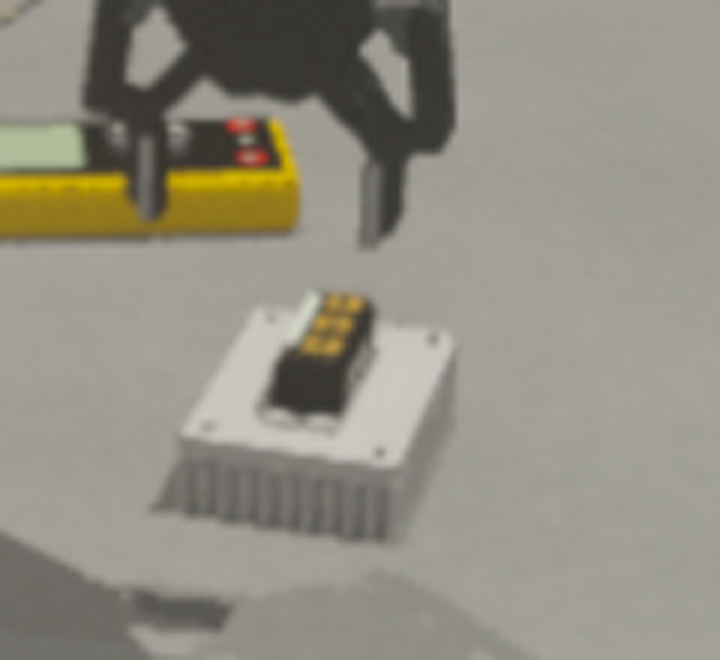

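```bash
python3 -m crank '[[0.3,0,0,0,0,0,1],[0.6,0,0,0,0,0,1],[0.9,0,0,0,0,0,1],[0.98,-0.01,0,0,0,0,1],[0.98,-0.01,0,0,0,0,1]]'; python3 -m crank '[[0.3,0,0,0,0,0,1],[0.6,0,0,0,0,0,1],[0.9,0,0,0,0,0,1],[0.98,-0.01,0,0,0,0,1],[0.98,-0.01,0,0,0,0,1]]'
python3 -m crank '[[0.3,0,0,0,0,-0.065,1],[0.6,0,0,0,0,-0.065,1],[0.9,0,0,0,0,-0.065,1],[0.97,-0.01,0,0,0,-0.065,1],[0.97,-0.01,0,0,0,-0.065,1],[0.97,-0.01,0,0,0,-0.065,1],[0.97,-0.01,0,0,0,-0.065,1]]'
python3 avg.py .438 .2776 .067 103.43
python3 - <<'E'
from h import *
p=imaging.read_camera("top"); s=imaging.read_camera("side")
im=cv2.resize(p["pixels"][210:290,410:510,::-1],None,fx=8,fy=8,interpolation=cv2.INTER_CUBIC)
def dr(X,col): cv2.polylines(im,[((proj(p,X)+.5-[410,210])*8-.5).round().astype(int)],True,col,1)
dr(rect([.5197,-.2914],np.radians(7.6),.034,.094,.043),(0,0,255)); dr(rect([.5197,-.2914],np.radians(7.6),.034,.094,.07),(0,255,0))
cv2.imwrite("pics/n3.png",im); crop(p,100,140,360,320,3,"pics/n1.png"); crop(s,180,115,420,335,3,"pics/n2.png")
m=finder.masks_of("module_center",p)[0]; c,_=cv2.findContours(m["pixels"].astype(np.uint8),0,1); c=max(c,key=cv2.contourArea).reshape(-1,2)
w=unproj(p,c,.07)[:,:2]; print(m["confidence"],cv2.minAreaRect((w*1000).astype(np.float32)))
E
```

```text
time: 38.4
eef_pos: [0.4802, -0.0107, 0.1611]
tcp_rot: [0.658, 0.753, -0.0, 0.0]
contact_force: [0.2, -0.2, -1.3]
opening: 1.003
time: 38.9
eef_pos: [0.46, 0.1337, 0.1612]
tcp_rot: [0.658, 0.753, -0.0, 0.0]
contact_force: [-0.2, 0.0, -0.5]
opening: 1.0
time: 39.6
eef_pos: [0.4398, 0.2758, 0.161]
tcp_rot: [0.621, 0.784, -0.0, 0.0]
contact_force: [-0.3, -1.1, 0.0]
opening: 1.002
t 40.0 mean [0.4394 0.2767 0.1612] std [0.0002 0.0005 0.0001] yaw 103.35 open 0.999 q [ 0.366  0.013  2.019 -0.     1.11   0.134]
shift [ 0.008 -0.008  0.628] turn z -0.0009
0.97 ((520.2139892578125, -280.54559326171875), (34.66816711425781, 90.0093765258789), 8.584770202636719)
```

View pics/n3.png

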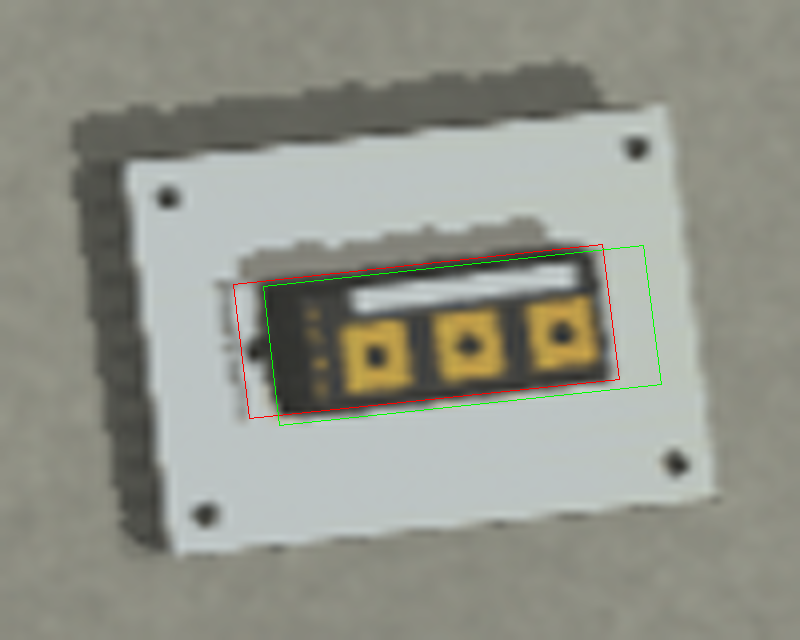

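View pics/n2.png

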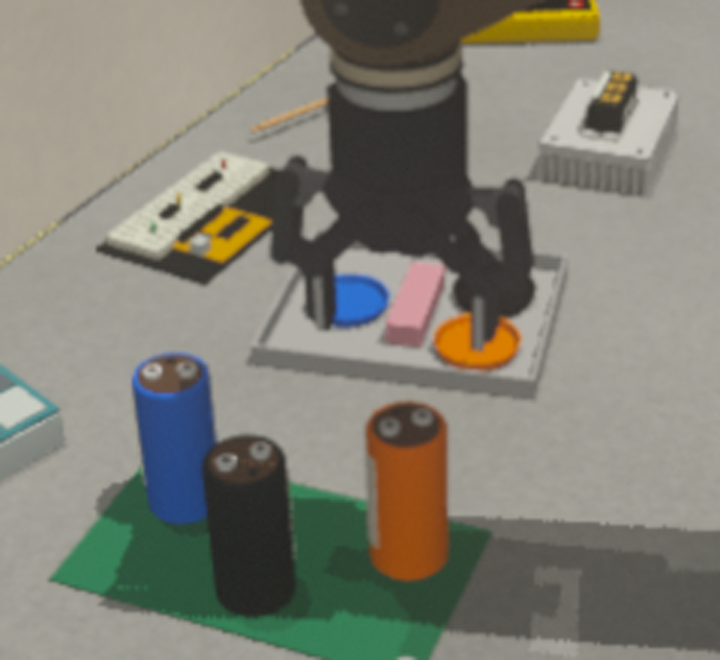

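```bash
python3 - <<'E'
from h import *
p=imaging.read_camera("top"); s=imaging.read_camera("side")
crop(s,360,125,430,190,11,"pics/o2.png")
def at(u,v,z,x0,y0,sc): return unproj(p,[[x0+(u+.5)/sc-.5,y0+(v+.5)/sc-.5]],z)[0][:2]
def loc(d,yaw): c,s_=np.cos(np.radians(yaw)),np.sin(np.radians(yaw)); return np.array([c*d[0]+s_*d[1],-s_*d[0]+c*d[1]])
g1=np.mean([at(u,v,.055,240,160,6) for u,v in [(324,427),(391,411),(460,398)]],0)
g2=np.mean([at(u,v,.072,410,210,8) for u,v in [(377,355),(469,345),(562,333)]],0)
mc=np.array([.5595,.0301]); print(g1,g2,loc(g1-mc,12.5))
o=loc(g1-mc,12.5); 
for yaw in(7.6,187.6):
    c,s_=np.cos(np.radians(7.6)),np.sin(np.radians(7.6)); cen=g2-np.array([c*o[0]-s_*o[1],s_*o[0]+c*o[1]])
print("module centre now",cen,"err local",loc(cen-np.array([.5197,-.2914]),7.6))
im=cv2.imread("pics/n3.png")
E
```

```text
[0.5565467  0.02735311] [ 0.51754295 -0.29263231] [-0.00347783 -0.00204257]
module centre now [ 0.52072009 -0.29014771] err local [0.00117675 0.00110637]
```

View pics/o2.png

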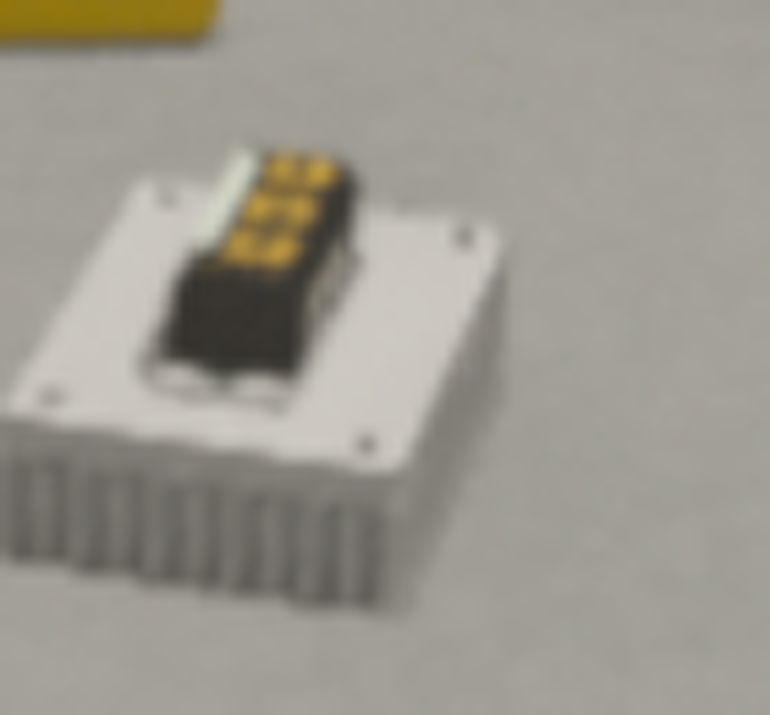

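```bash
python3 - <<'E'
from h import *
s=imaging.read_camera("side"); p=imaging.read_camera("top")
def at(u,v,z): return unproj(s,[[360+(u+.5)/11-.5,125+(v+.5)/11-.5]],z)[0][:2]
def loc(d,yaw=7.6): c,s_=np.cos(np.radians(yaw)),np.sin(np.radians(yaw)); return np.array([c*d[0]+s_*d[1],-s_*d[0]+c*d[1]])
c0=np.array([.5197,-.2914])
for z in(.040,.043): print("base end corners local",z,loc(at(145,380,z)-c0),loc(at(285,408,z)-c0))
# heatsink screw references side: four screws -> centre
sc=np.array([at(u,v,.04) for u,v in [(167,196),(465,236),(366,443),(50,397)]]); print("sink centre from screws side",sc.mean(0),loc(sc.mean(0)-c0))
def att(u,v,z): return unproj(p,[[410+(u+.5)/8-.5,210+(v+.5)/8-.5]],z)[0][:2]
sc=np.array([att(u,v,.04) for u,v in [(168,198),(637,148),(676,463),(205,514)]]); print("top",sc.mean(0),loc(sc.mean(0)-c0)); 
print(np.degrees(np.arctan2(*((sc[1]+sc[2]-sc[0]-sc[3])*[1,-1]))))
print("base end top cam?",loc(att(221,285,.041)-c0),loc(att(238,418,.041)-c0))
E
```

```text
base end corners local 0.04 [0.01736357 0.04191889] [-0.01905179  0.04589396]
base end corners local 0.043 [0.01605459 0.04757569] [-0.02019275  0.05153241]
sink centre from screws side [ 0.51783065 -0.29411024] [-0.00221138 -0.0024392 ]
top [ 0.51976017 -0.29133982] [6.76035863e-05 5.16968801e-05]
7.5848512600238305
base end top cam? [0.01684414 0.04950812] [-0.01676117  0.04926115]
```

```bash
python3 -m crank '[[0.008,-0.008,0.15,0,0,0,1],[0.008,-0.008,0.35,0,0,0,1],[0.008,-0.008,0.5,0,0,0,1],[0.008,-0.008,0.6,0,0,0,1],[0.008,-0.008,0.628,0,0,0,1],[0.008,-0.008,0.628,0,0,0,0.3],[0.008,-0.008,0.628,0,0,0,0.3],[0.008,-0.008,0.628,0,0,0,0.3],[0.008,-0.008,0.628,0,0,0,0.3],[0.008,-0.008,0.628,0,0,0,0.3],[0.008,-0.008,0.628,0,0,0,0.3]]' 50 ; python3 avg.py .4973 .0526 .2 103.43
```

```text
time: 41.45
eef_pos: [0.4385, 0.2789, 0.0685]
tcp_rot: [0.62, 0.785, 0.001, 0.001]
contact_force: [-1.8, -0.4, 5.9]
opening: 0.573
t 41.85 mean [0.4385 0.2788 0.0685] std [0. 0. 0.] yaw 103.43 open 0.571 q [0.371 0.146 2.071 0.    0.923 0.137]
shift [-1.558  0.031 -0.877] turn z -0.0
```

```bash
python3 -m crank '[[0,0,-0.05,0,0,0,0.3],[0,0,-0.15,0,0,0,0.3],[0,0,-0.3,0,0,0,0.3],[0,0,-0.5,0,0,0,0.3],[0,0,-0.7,0,0,0,0.3],[0,0,-0.86,0,0,0,0.3],[-0.1,0,-0.86,0,0,0,0.3],[-0.25,0,-0.86,0,0,0,0.3],[-0.45,0.01,-0.86,0,0,0,0.3],[-0.65,0.01,-0.86,0,0,0,0.3],[-0.8,0.01,-0.86,0,0,0,0.3],[-0.9,0.01,-0.86,0,0,0,0.3]]' ;  python3 -m crank '[[-0.15,0.01,0,0,0,0,0.3],[-0.3,0.02,0,0,0,0,0.3],[-0.45,0.02,0,0,0,0,0.3],[-0.58,0.02,0,0,0,0,0.3],[-0.655,0.02,0,0,0,0,0.3],[-0.655,0.02,0,0,0,0,0.3],[-0.655,0.02,0,0,0,0,0.3]]' ;python3 avg.py .4972 .0532 .1 103.43
```

```text
time: 43.05
eef_pos: [0.4694, 0.145, 0.1936]
tcp_rot: [0.62, 0.784, -0.002, -0.001]
contact_force: [0.2, 0.7, -3.2]
opening: 0.573
time: 43.75
eef_pos: [0.4954, 0.0527, 0.195]
tcp_rot: [0.62, 0.785, -0.0, -0.001]
contact_force: [0.2, 1.2, -3.5]
opening: 0.571
t 44.15 mean [0.4959 0.0532 0.1958] std [0.0002 0.0001 0.0002] yaw 103.48 open 0.569 q [-0.097 -0.075  2.036  0.     1.181 -0.332]
shift [-0.002  0.009  0.638] turn z 0.0005
```

```bash
python3 -m crank '[[0,0.009,0.15,0,0,0,0.3],[0,0.009,0.35,0,0,0,0.3],[0,0.009,0.55,0,0,0,0.3],[0,0.009,0.638,0,0,0,0.3],[0,0.009,0.638,0,0,0,0.3],[0,0.009,0.638,0,0,0,0.3]]' ;python3 avg.py .4972 .0532 .0715 103.43
python3 - <<'E'
from h import *
p=imaging.read_camera("top"); s=imaging.read_camera("side")
crop(p,240,160,370,295,5,"pics/p1.png"); crop(s,255,115,420,255,4,"pics/p2.png")
E
```

```text
time: 44.75
eef_pos: [0.4983, 0.0529, 0.1013]
tcp_rot: [0.62, 0.785, 0.0, 0.001]
contact_force: [0.3, -0.6, -2.4]
opening: 0.572
t 45.15 mean [0.4985 0.0529 0.1017] std [0.0004 0.     0.0005] yaw 103.43 open 0.573 q [-0.097  0.053  2.1    0.     0.987 -0.331]
shift [ 0.004 -0.008  0.201] turn z -0.0
```

View pics/p2.png

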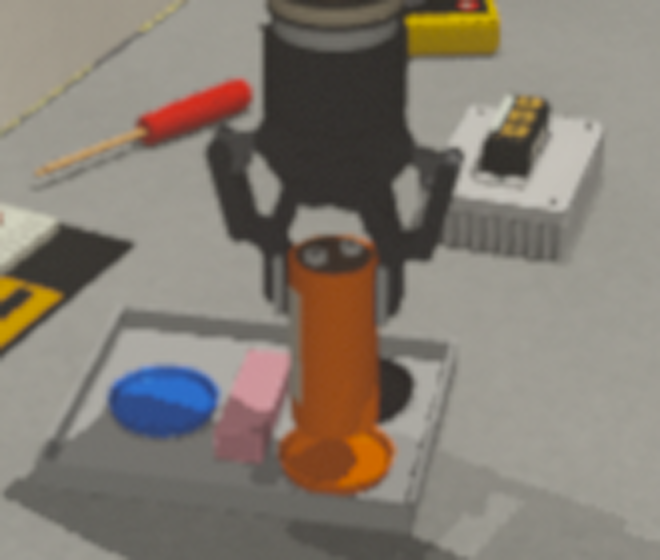

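```bash
python3 -m crank '[[0.004,-0.008,0.08,0,0,0,0.3],[0.004,-0.008,0.13,0,0,0,0.3],[0.004,-0.008,0.17,0,0,0,0.3],[0.004,-0.008,0.195,0,0,0,0.3],[0.004,-0.008,0.204,0,0,0,0.3],[0.004,-0.008,0.204,0,0,0,0.3]]' ;python3 avg.py .4972 .0532 .0715 103.43
```

```text
time: 45.85
eef_pos: [0.4955, 0.0532, 0.0716]
tcp_rot: [0.619, 0.785, -0.002, -0.002]
contact_force: [-8.8, -0.1, 12.2]
opening: 0.57
t 46.25 mean [0.4955 0.0532 0.0716] std [0. 0. 0.] yaw 103.46 open 0.568 q [-9.700e-02  9.900e-02  2.116e+00 -1.000e-03  9.310e-01 -3.310e-01]
shift [-0.003  0.011  0.   ] turn z 0.0003
```

```bash
python3 -m crank '[[0,0,0,0,0,0,0.7],[0,0,0,0,0,0,0.85],[0,0,0,0,0,0,1],[0,0,0,0,0,0,1],[0,0,0,0,0,0,1],[0,0,-0.1,0,0,0,1],[0,0,-0.3,0,0,0,1],[0,0,-0.58,0,0,0,1],[0,0,-0.6,0,0,0,1],[0,0,-0.6,0,0,0,1]]' ; python3 avg.py .5979 .2968 .16 103.43
python3 - <<'E'
from h import *
p=imaging.read_camera("top"); s=imaging.read_camera("side")
crop(p,240,160,370,295,5,"pics/q1.png"); crop(s,255,115,420,255,4,"pics/q2.png")
E
```

```text
time: 47.25
eef_pos: [0.4972, 0.0532, 0.1612]
tcp_rot: [0.62, 0.785, 0.001, 0.002]
contact_force: [-0.4, 0.5, -0.8]
opening: 1.001
t 47.65 mean [0.4953 0.0533 0.1582] std [0.0003 0.     0.0005] yaw 103.42 open 0.997 q [-0.097 -0.031  2.068  0.     1.107 -0.331]
shift [ 1.42   1.042 -0.012] turn z -0.0001
```

View pics/q2.png

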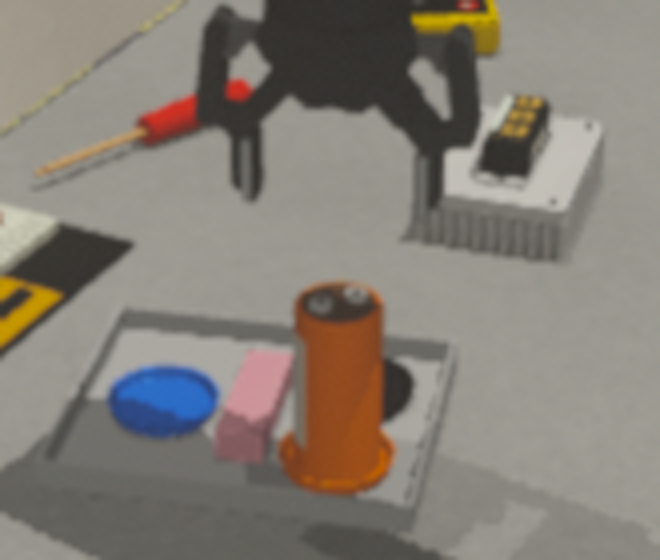

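```bash
python3 -m crank '[[0.25,0.18,0,0,0,0,1],[0.5,0.36,0,0,0,0,1],[0.7,0.52,0,0,0,0,1],[0.7,0.52,0,0,0,0,1]]' ; python3 -m crank '[[0.25,0.18,0,0,0,0,1],[0.5,0.36,0,0,0,0,1],[0.7,0.52,0,0,0,0,1],[0.72,0.522,0,0,0,0,1],[0.72,0.522,0,0,0,0,1],[0.72,0.522,0,0,0,0,1]]' ; python3 avg.py .5979 .2968 .067 103.43
```

```text
time: 48.15
eef_pos: [0.5489, 0.1768, 0.1597]
tcp_rot: [0.618, 0.786, 0.001, 0.0]
contact_force: [-0.2, -0.4, 0.2]
opening: 0.999
time: 48.75
eef_pos: [0.5982, 0.2954, 0.1592]
tcp_rot: [0.62, 0.785, -0.001, -0.0]
contact_force: [-0.0, -0.5, -0.5]
opening: 1.001
t 49.15 mean [0.5986 0.2956 0.1598] std [0.0002 0.0004 0.0002] yaw 103.36 open 0.999 q [ 0.307  0.332  1.654 -0.     1.155  0.074]
shift [ 0.009 -0.003  0.618] turn z -0.0008
```

```bash
python3 -m crank '[[0.009,-0.003,0.15,0,0,0,1],[0.009,-0.003,0.35,0,0,0,1],[0.009,-0.003,0.5,0,0,0,1],[0.009,-0.003,0.6,0,0,0,1],[0.009,-0.003,0.615,0,0,0,1],[0.009,-0.003,0.615,0,0,0,0.3],[0.009,-0.003,0.615,0,0,0,0.3],[0.009,-0.003,0.615,0,0,0,0.3],[0.009,-0.003,0.615,0,0,0,0.3],[0.009,-0.003,0.615,0,0,0,0.3],[0.009,-0.003,0.615,0,0,0,0.3]]' 50 ; python3 avg.py .6137 .0444 .2 103.43
```

```text
time: 50.25
eef_pos: [0.5988, 0.2983, 0.0696]
tcp_rot: [0.62, 0.785, 0.001, 0.001]
contact_force: [-1.7, -0.7, 5.4]
opening: 0.576
t 50.65 mean [0.5988 0.2983 0.0696] std [0. 0. 0.] yaw 103.43 open 0.572 q [0.311 0.437 1.696 0.    1.006 0.076]
shift [-1.669 -0.296 -0.869] turn z 0.0
```

```bash
python3 -m crank '[[0,0,-0.05,0,0,0,0.3],[0,0,-0.15,0,0,0,0.3],[0,0,-0.3,0,0,0,0.3],[0,0,-0.5,0,0,0,0.3],[0,0,-0.7,0,0,0,0.3],[0,0,-0.86,0,0,0,0.3],[-0.1,-0.02,-0.86,0,0,0,0.3],[-0.25,-0.05,-0.86,0,0,0,0.3],[-0.45,-0.1,-0.86,0,0,0,0.3],[-0.65,-0.12,-0.86,0,0,0,0.3],[-0.85,-0.15,-0.86,0,0,0,0.3],[-0.95,-0.15,-0.86,0,0,0,0.3]]' ;  python3 -m crank '[[-0.15,-0.03,0,0,0,0,0.3],[-0.3,-0.06,0,0,0,0,0.3],[-0.45,-0.1,0,0,0,0,0.3],[-0.6,-0.13,0,0,0,0,0.3],[-0.7,-0.14,0,0,0,0,0.3],[-0.71,-0.14,0,0,0,0,0.3],[-0.71,-0.14,0,0,0,0,0.3]]' ;python3 avg.py .6143 .0458 .1 103.43
```

```text
time: 51.85
eef_pos: [0.6082, 0.1508, 0.1945]
tcp_rot: [0.621, 0.784, -0.001, -0.001]
contact_force: [0.3, 0.8, -2.6]
opening: 0.574
time: 52.55
eef_pos: [0.6134, 0.0457, 0.1959]
tcp_rot: [0.62, 0.785, 0.0, -0.0]
contact_force: [0.2, 0.1, -3.0]
opening: 0.571
t 52.95 mean [0.6134 0.0464 0.1963] std [0.     0.0002 0.0001] yaw 103.48 open 0.57 q [-0.089  0.187  1.761  0.     1.194 -0.325]
shift [-0.006  0.005  0.642] turn z 0.0005
```

```bash
python3 -m crank '[[-0.006,0.005,0.15,0,0,0,0.3],[-0.006,0.005,0.35,0,0,0,0.3],[-0.006,0.005,0.55,0,0,0,0.3],[-0.006,0.005,0.642,0,0,0,0.3],[-0.006,0.005,0.642,0,0,0,0.3],[-0.006,0.005,0.642,0,0,0,0.3]]' ;python3 avg.py .6143 .0458 .0725 103.43
python3 - <<'E'
from h import *
s=imaging.read_camera("side")
crop(s,255,115,420,255,4,"pics/r2.png")
E
```

```text
time: 53.55
eef_pos: [0.6152, 0.045, 0.1011]
tcp_rot: [0.62, 0.785, 0.0, 0.001]
contact_force: [0.4, -0.5, -1.7]
opening: 0.577
t 53.95 mean [0.6155 0.0449 0.1018] std [0.0004 0.     0.0006] yaw 103.43 open 0.574 q [-0.091  0.294  1.819  0.     1.025 -0.326]
shift [ 0.008 -0.006  0.195] turn z -0.0
```

View pics/r2.png

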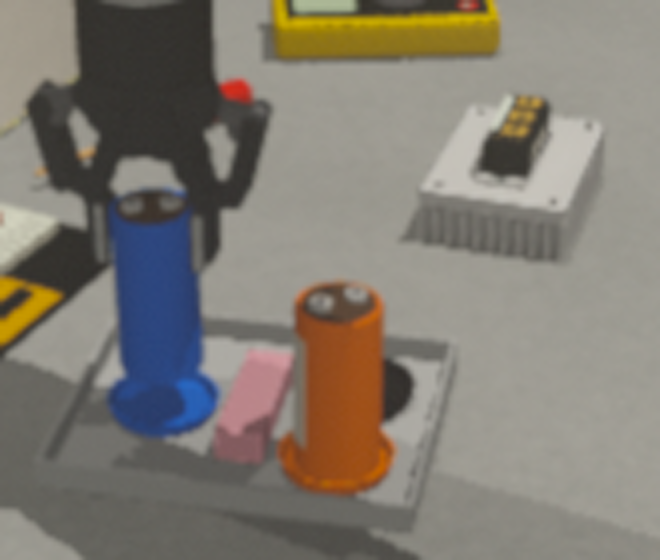

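```bash
python3 -m crank '[[0.004,-0.004,0.08,0,0,0,0.3],[0.004,-0.004,0.13,0,0,0,0.3],[0.004,-0.004,0.165,0,0,0,0.3],[0.004,-0.004,0.19,0,0,0,0.3],[0.004,-0.004,0.2,0,0,0,0.3],[0.004,-0.004,0.2,0,0,0,0.3]]' ;python3 avg.py .6143 .0458 .0725 103.43
```

```text
time: 54.6
eef_pos: [0.613, 0.0452, 0.0726]
tcp_rot: [0.619, 0.785, -0.002, -0.002]
contact_force: [-7.9, -0.3, 12.5]
opening: 0.572
t 55.0 mean [0.613  0.0452 0.0727] std [0. 0. 0.] yaw 103.46 open 0.572 q [-9.100e-02  3.320e-01  1.832e+00 -1.000e-03  9.820e-01 -3.250e-01]
shift [0.002 0.009 0.001] turn z 0.0003
```

```bash
python3 -m crank '[[0,0,0,0,0,0,0.7],[0,0,0,0,0,0,0.85],[0,0,0,0,0,0,1],[0,0,0,0,0,0,1],[0,0,0,0,0,0,1],[0,0,-0.1,0,0,0,1],[0,0,-0.3,0,0,0,1],[0,0,-0.58,0,0,0,1],[0,0,-0.6,0,0,0,1],[0,0,-0.6,0,0,0,1]]' ; python3 avg.py .510 .347 .16 103.43
python3 - <<'E'
from h import *
s=imaging.read_camera("side")
crop(s,255,115,420,255,4,"pics/s2.png")
E
```

```text
time: 56.0
eef_pos: [0.6152, 0.0453, 0.1634]
tcp_rot: [0.62, 0.785, 0.002, 0.002]
contact_force: [-0.6, 0.3, -1.7]
opening: 1.001
t 56.4 mean [0.613  0.0454 0.159 ] std [0.0004 0.     0.0009] yaw 103.42 open 1.002 q [-0.091  0.224  1.79   0.     1.13  -0.325]
shift [ 2.115 -0.201 -0.006] turn z -0.0001
```

View pics/s2.png

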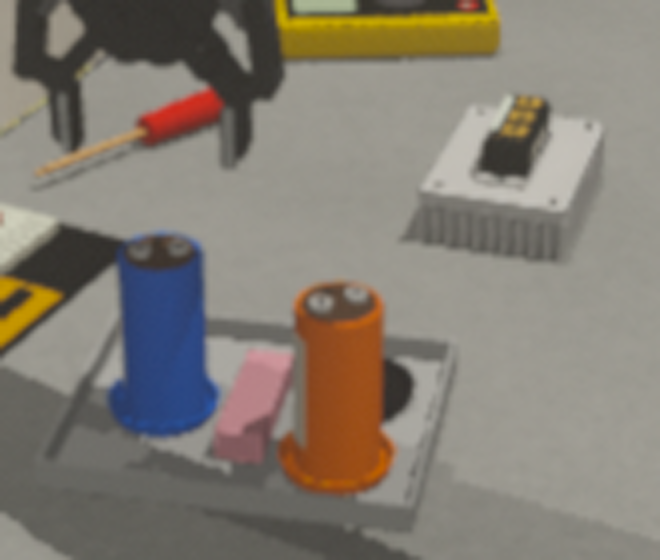

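Blue is seated. Now black.

```bash
python3 -m crank '[[0.3,-0.03,0,0,0,0,1],[0.6,-0.06,0,0,0,0,1],[0.9,-0.09,0,0,0,0,1],[0.98,-0.1,0,0,0,0,1],[0.98,-0.1,0,0,0,0,1]]' ; python3 -m crank '[[0.3,-0.03,0,0,0,0,1],[0.6,-0.06,0,0,0,0,1],[0.9,-0.09,0,0,0,0,1],[1,-0.1,0,0,0,0,1],[1,-0.1,0,0,0,0,1],[1,-0.1,0,0,0,0,1]]' ; python3 avg.py .510 .347 .067 103.43
```

```text
time: 56.95
eef_pos: [0.5642, 0.1863, 0.1599]
tcp_rot: [0.618, 0.786, -0.0, -0.0]
contact_force: [0.5, -1.5, 0.4]
opening: 1.003
time: 57.55
eef_pos: [0.5164, 0.3258, 0.1599]
tcp_rot: [0.62, 0.785, -0.0, 0.0]
contact_force: [-0.3, -0.5, 0.5]
opening: 1.0
t 57.95 mean [0.5163 0.3259 0.16  ] std [0.0002 0.0004 0.0001] yaw 103.32 open 1.002 q [ 0.397  0.213  1.8   -0.     1.128  0.165]
shift [ 0.146 -0.008  0.62 ] turn z -0.0012
```

```bash
python3 -m crank '[[0.1,-0.008,0,0,0,0,1],[0.144,-0.008,0.1,0,0,0,1],[0.144,-0.008,0.2,0,0,0,1],[0.144,-0.008,0.35,0,0,0,1],[0.144,-0.008,0.5,0,0,0,1],[0.144,-0.008,0.59,0,0,0,1],[0.144,-0.008,0.615,0,0,0,1],[0.144,-0.008,0.615,0,0,0,1]]' 50 ; python3 -m crank '[[0,0,0,0,0,0,0.3],[0,0,0,0,0,0,0.3],[0,0,0,0,0,0,0.3],[0,0,0,0,0,0,0.3],[0,0,0,0,0,0,0.3],[0,0,0,0,0,0,0.3],[0,0,0,0,0,0,0.3]]'; python3 avg.py .5146 -.0217 .2 103.43
```

```text
time: 58.75
eef_pos: [0.5088, 0.3479, 0.0667]
tcp_rot: [0.62, 0.785, -0.001, -0.0]
contact_force: [-0.6, -1.5, 0.0]
opening: 1.0
time: 59.45
eef_pos: [0.51, 0.3484, 0.0695]
tcp_rot: [0.62, 0.785, 0.001, 0.0]
contact_force: [-2.3, -1.4, 6.1]
opening: 0.572
t 59.85 mean [0.51   0.3484 0.0695] std [0. 0. 0.] yaw 103.43 open 0.573 q [0.435 0.339 1.83  0.    0.971 0.201]
shift [-2.407 -0.543 -0.87 ] turn z -0.0
```

```bash
python3 -m crank '[[0,0,-0.05,0,0,0,0.3],[0,0,-0.15,0,0,0,0.3],[0,0,-0.3,0,0,0,0.3],[0,0,-0.5,0,0,0,0.3],[0,0,-0.7,0,0,0,0.3],[0,0,-0.88,0,0,0,0.3],[-0.1,-0.02,-0.93,0,0,0,0.3],[-0.25,-0.05,-0.93,0,0,0,0.3],[-0.45,-0.1,-0.93,0,0,0,0.3],[-0.65,-0.15,-0.93,0,0,0,0.3],[-0.8,-0.18,-0.93,0,0,0,0.3],[-0.8,-0.18,-0.93,0,0,0,0.3]]' ;  python3 -m crank '[[-0.2,-0.05,0,0,0,0,0.3],[-0.4,-0.1,0,0,0,0,0.3],[-0.6,-0.14,0,0,0,0,0.3],[-0.8,-0.18,0,0,0,0,0.3],[-0.8,-0.18,0,0,0,0,0.3]]'; python3 -m crank '[[-0.2,-0.05,0,0,0,0,0.3],[-0.4,-0.1,0,0,0,0,0.3],[-0.6,-0.14,0,0,0,0,0.3],[-0.75,-0.18,0,0,0,0,0.3],[-0.793,-0.18,0,0,0,0,0.3],[-0.793,-0.18,0,0,0,0,0.3],[-0.793,-0.18,0,0,0,0,0.3]]';python3 avg.py .5146 -.0195 .1 103.43
```

```text
time: 61.05
eef_pos: [0.5102, 0.2215, 0.2059]
tcp_rot: [0.621, 0.784, -0.002, -0.0]
contact_force: [0.3, 0.2, -2.2]
opening: 0.573
time: 61.55
eef_pos: [0.5121, 0.0992, 0.2064]
tcp_rot: [0.621, 0.784, -0.001, -0.0]
contact_force: [0.5, 0.3, -3.3]
opening: 0.57
time: 62.25
eef_pos: [0.5137, -0.0189, 0.207]
tcp_rot: [0.619, 0.785, 0.0, -0.001]
contact_force: [0.9, -0.3, -2.7]
opening: 0.571
t 62.65 mean [ 0.5138 -0.0191  0.2072] std [0.0001 0.0003 0.0001] yaw 103.49 open 0.573 q [-0.235 -0.05   1.991  0.     1.201 -0.47 ]
shift [-0.004  0.004  0.715] turn z 0.0007
```

```bash
python3 -m crank '[[0,0.004,0.15,0,0,0,0.3],[0,0.004,0.35,0,0,0,0.3],[0,0.004,0.55,0,0,0,0.3],[0,0.004,0.7,0,0,0,0.3],[0,0.004,0.715,0,0,0,0.3],[0,0.004,0.715,0,0,0,0.3],[0,0.004,0.715,0,0,0,0.3]]' ;python3 avg.py .5146 -.0195 .0725 103.43
python3 - <<'E'
from h import *
p=imaging.read_camera("top");s=imaging.read_camera("side")
crop(s,255,115,420,255,4,"pics/t2.png");crop(p,240,160,370,295,5,"pics/t1.png")
E
```

```text
time: 63.35
eef_pos: [0.5158, -0.0201, 0.1018]
tcp_rot: [0.62, 0.785, 0.001, 0.001]
contact_force: [0.3, -0.0, -2.6]
opening: 0.576
t 63.75 mean [ 0.5153 -0.02    0.1014] std [0.0005 0.0001 0.0006] yaw 103.43 open 0.572 q [-0.236  0.085  2.066  0.     0.988 -0.47 ]
shift [ 0.004 -0.004  0.192] turn z -0.0
```

View pics/t2.png

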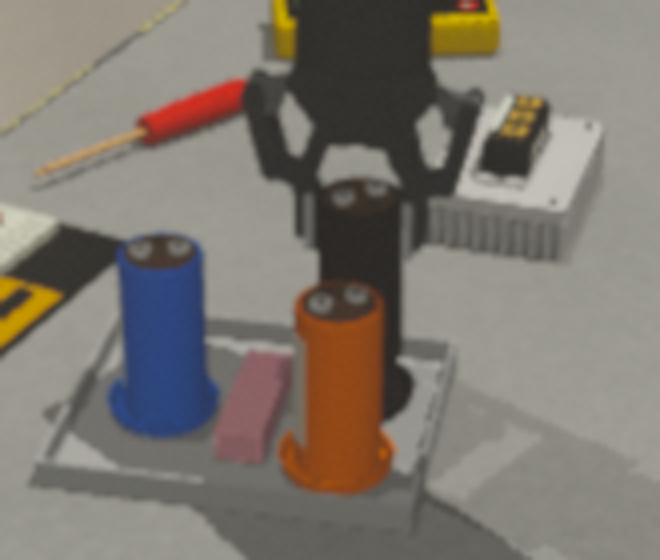

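View pics/t1.png

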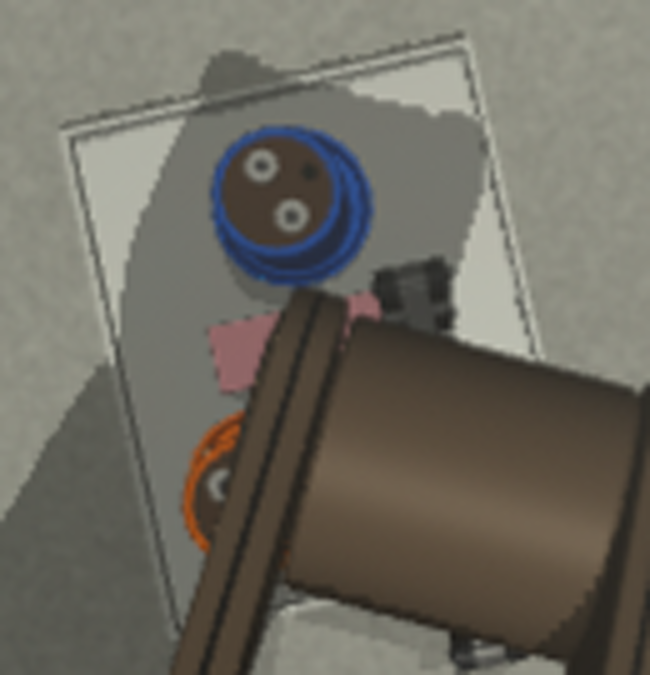

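```bash
python3 -m crank '[[0.003,-0.003,0.08,0,0,0,0.3],[0.003,-0.003,0.13,0,0,0,0.3],[0.003,-0.003,0.165,0,0,0,0.3],[0.003,-0.003,0.187,0,0,0,0.3],[0.003,-0.003,0.195,0,0,0,0.3],[0.003,-0.003,0.195,0,0,0,0.3]]' ;python3 avg.py .5146 -.0195 .0725 103.43
```

```text
time: 64.45
eef_pos: [0.5133, -0.0195, 0.0725]
tcp_rot: [0.619, 0.785, -0.001, -0.002]
contact_force: [-7.1, 1.1, 10.4]
opening: 0.575
t 64.85 mean [ 0.5133 -0.0195  0.0725] std [0. 0. 0.] yaw 103.46 open 0.575 q [-2.35e-01  1.30e-01  2.08e+00 -1.00e-03  9.36e-01 -4.70e-01]
shift [-0.002  0.009  0.   ] turn z 0.0004
```

Release, rise, and move off toward −y (over clear bench) for a full view.

```bash
python3 -m crank '[[0,0,0,0,0,0,0.7],[0,0,0,0,0,0,0.85],[0,0,0,0,0,0,1],[0,0,0,0,0,0,1],[0,0,0,0,0,0,1],[0,0,-0.1,0,0,0,1],[0,0,-0.3,0,0,0,1],[0,0,-0.6,0,0,0,1],[0,0,-0.8,0,0,0,1],[0,0,-0.8,0,0,0,1]]' ; python3 -m crank '[[0.3,0,0,0,0,0,1],[0.6,0,0,0,0,0,1],[0.9,0,0,0,0,0,1],[0.95,0,0,0,0,0,1]]'; python3 -m crank '[[0.3,0,0,0,0,0,1],[0.6,0,0,0,0,0,1],[0.9,0,0,0,0,0,1],[0.95,0,0,0,0,0,1],[0.95,0,0,0,0,0,1]]'
python3 - <<'E'
from h import *
p=imaging.read_camera("top");s=imaging.read_camera("side"); print(telemetry.get_state()["time"])
cv2.imwrite("pics/u1.png",p["pixels"][:,:,::-1]); cv2.imwrite("pics/u2.png",s["pixels"][:,:,::-1]); crop(p,240,160,370,295,5,"pics/u3.png"); crop(p,410,210,510,290,8,"pics/u4.png")
E
```

```text
time: 65.85
eef_pos: [0.5172, -0.0202, 0.1967]
tcp_rot: [0.62, 0.785, 0.002, 0.005]
contact_force: [0.5, -0.1, 0.6]
opening: 1.005
time: 66.25
eef_pos: [0.4789, 0.1224, 0.1895]
tcp_rot: [0.618, 0.786, -0.0, -0.001]
contact_force: [-0.4, -1.5, -0.3]
opening: 1.003
time: 66.75
eef_pos: [0.4472, 0.2583, 0.1899]
tcp_rot: [0.619, 0.786, -0.001, -0.0]
contact_force: [-0.1, -0.7, -0.3]
opening: 1.002
66.85
```

View pics/u1.png

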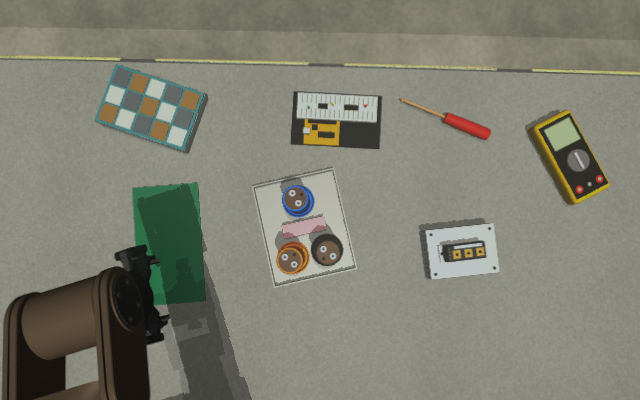

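View pics/u2.png

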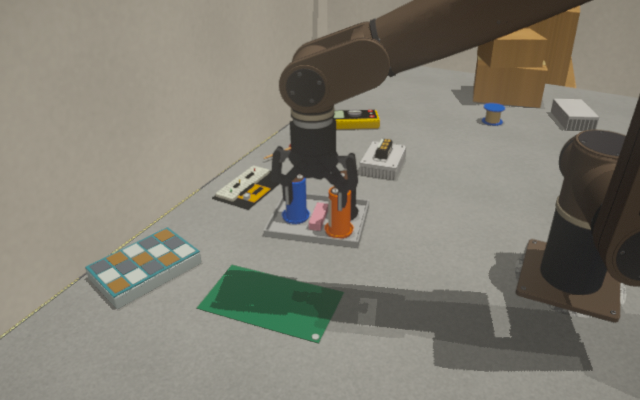

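View pics/u3.png

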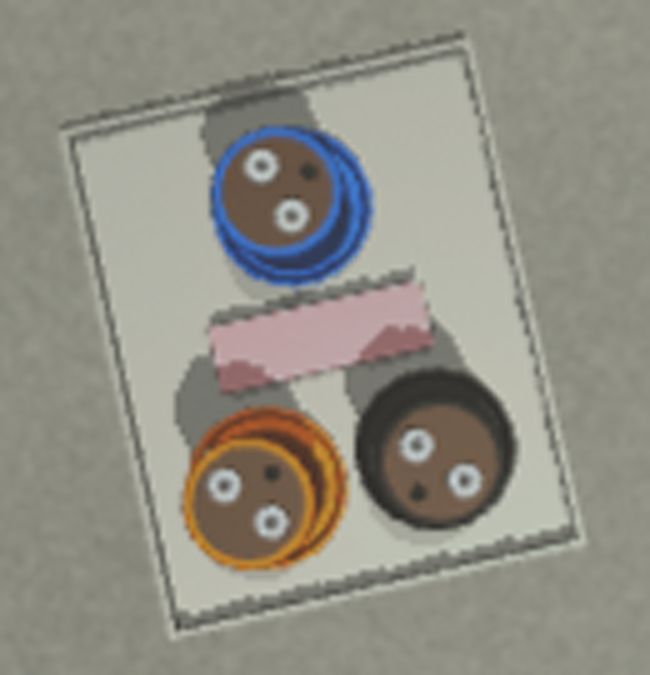

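View pics/u4.png

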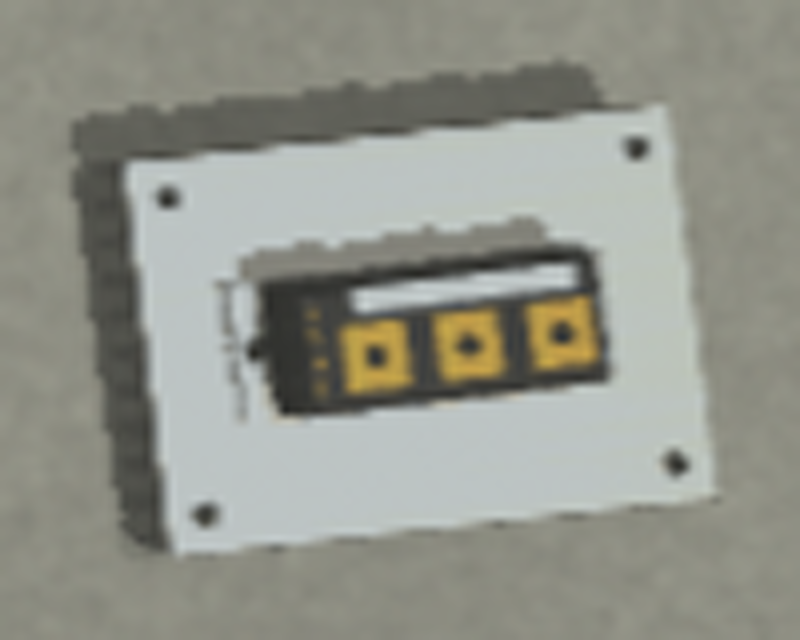

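```bash
python3 - <<'E'
from h import *
p=imaging.read_camera("top")
def at(u,v,z): return unproj(p,[[240+(u+.5)/5-.5,160+(v+.5)/5-.5]],z)[0][:2].round(4)
for n,u,v in [("b",278,188),("o",248,504),("k",441,460)]: print(n,at(u,v,.111))
print(ticket.sign_off())
E
```

```text
b [0.6131 0.0449]
o [0.4955 0.0524]
k [ 0.5136 -0.0186]
the job is handed in; nothing more can be done
None
```

I stood the three cans on the green mat and moved the module onto the thermal pad. Then I put the orange, blue and black cans back in their own cups, in that order. The job was handed in at about 67 s of the 144 s allowed.

**Cans:** in the last pictures all three stand upright in the cup of their own colour. Measured from the top camera, each is within about 2 mm of its cup centre.

**Module:** it lies square on the pad, with the tool's yaw at release matching the pad's 7.6° to within about 0.1°. It is not perfectly centred:
- Across its width it sits about 1 mm off.
- Along its length the estimates disagree. The brass terminals in the top camera give 1.1 mm. The end of its base plate in the top camera gives about 2.4 mm, towards the tray. The side camera, corrected for its offset, gives about −0.7 mm with the base-plate edge taken at pad height and up to about 5 mm if taken 3 mm higher.
- I judged this close enough and did not regrasp it.

**Everything else:** the breadboard shows unmoved. The highest force component I read was about 13 N, while seating the cans; forces were only read at the end of each move. After the last release I moved the arm clear towards the mat side, not the other way as I had intended, and it touched nothing there.

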